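# Sizing a carved blank on the stepped slot gauge

### The job

Take the limewood blank that lies on the paper sheet and find its size on the dark slot gauge: standing it on its long edge, try it in the slots one after another from the narrowest, setting it down on each until it is clearly refused, and leave it standing fully home in the first slot that accepts it. The angled rest is there for turning the blank from flat to on edge, and every other thing on the bench is to be left where it is.

Things in the scene. Friction and masses are not known exactly. Their poses are not given: they have to be found in the camera images.
- blank_a_center (a point): one of three limewood blanks of one outline, differing only in thickness (10 to 24 mm): plate 110 x 66 mm with a 22 x 36 mm tab amid each short end (154 mm over all), 30 to 130 g. Point: its centre, half-way through the thickness; x along the length, y across the width, z through the thickness. Starts flat on the bench. Only the blank whose centre is within 40 mm of the paper sheet's is to be handled
- blank_b_center (a point): another of three limewood blanks of one outline, differing only in thickness (10 to 24 mm): plate 110 x 66 mm with a 22 x 36 mm tab amid each short end (154 mm over all), 30 to 130 g. Point: its centre, half-way through the thickness; x along the length, y across the width, z through the thickness. Starts flat on the bench. Only the blank whose centre is within 40 mm of the paper sheet's is to be handled
- blank_c_center (a point): another of three limewood blanks of one outline, differing only in thickness (10 to 24 mm): plate 110 x 66 mm with a 22 x 36 mm tab amid each short end (154 mm over all), 30 to 130 g. Point: its centre, half-way through the thickness; x along the length, y across the width, z through the thickness. Starts flat on the bench. Only the blank whose centre is within 40 mm of the paper sheet's is to be handled
- sheet: a white sheet of drawing paper, 230 x 180 mm, flat on the bench, fixed, on the robot's left or right; its origin is its centre on the bench. The blank to be sized lies on it, its length within about 0.7 rad of across the bench (the room's y); the other two blanks lie farther out on the bench
- ladder: slot gauge: fixed dark wooden block, 90 mm (its x, along the slots) by 196 mm (its y) by 30 mm high, with five parallel slots open at top and both ends. Origin: centre of its underside, z up. Slots, narrowest first: 8, 14, 20, 26, 32 mm wide, centred at y = -78, -51, -18, 21, 66 mm; 16 mm walls between
- slot_narrow (a point): middle of the floor of the gauge's narrowest slot, 10 mm above the bench; axes as the gauge. All slots are 20 mm deep, edges rounded at 4 mm radius. A blank goes into its slot with about 3 mm play and overhangs both ends. On its long edge, its centre is 43 mm above the bench when fully home and 62 to 63 mm when it sits refused on top of a slot
- rest: angled rest: fixed wooden base 110 x 100 x 12 mm carrying two V-shaped brackets, each 14 mm wide, at x = -42 and +42 mm, with a 70 mm open gap between them for fingers. Origin: centre of its underside; z up, x along the V
- rest_vee (a point): bottom of the rest's V, midway between the brackets, 62 mm above the bench; axes as the rest. The long side of the V climbs at 45 degrees towards +y for 56 mm: a blank laid on it leans there, one long edge down in the V, the other overhanging by 10 mm. The short side climbs at 45 degrees towards -y for 26 mm and stops the lower edge
- gouge_wide_center (a point): bystander: carving gouge lying along its x, 230 mm long, wooden handle 26 mm thick, wide blade; the point is mid-length, 13 mm up
- gouge_slim_center (a point): bystander: carving gouge lying along its x, 230 mm long, wooden handle 26 mm thick, slim blade; the point is mid-length, 13 mm up
- glue_center (a point): bystander, just beyond the rest (behind it, 0.8 m out, stands a fixed steel clamp 214 mm high): standing white bottle, 60 mm diameter, 160 mm high; the point is half-way up
- mug_center (a point): bystander: empty steel cup, 72 mm diameter, 90 mm high; the point is half-way up
- offcut_center (a point): bystander: limewood offcut 90 x 60 x 45 mm, on the right; the point is its centre
There are look-alikes about, which are no part of the job. Leave any pink look-alike of the part that bears blank_b_center alone.

How it is judged:
By the outcome, as a careful person would: the job done as asked, in the order asked, and still so for the second after the job is handed in, with the robot touching nothing.
It also fails if it takes over 72 s, if anything falls off the work surface, if the arm or the gripper's body presses on something with over 40 N, if the wrist force passes 120 N, or if a joint passes its speed limit or range.

### The arm

A 6-joint arm with a two-finger parallel gripper is mounted at the origin on the work surface. World frame = base frame: x ahead of the robot, y to its left, z up, the work surface at z = 0. Lengths are in mm, angles in rad, forces in N, time in s.
With the tool pointing down it reaches from about 350 to 975 mm from the base axis. Payload 7.1 kg.
Tool frame: the origin (TCP) lies at the very end of the fingers, on their centre line; the grasp point (between the pads) lies 19 mm behind it (ctrl.grip_depth is the distance from the TCP to the grasp point, in mm); x points along the fingers, z is the direction in which the jaws open and shut, and the axes are right-handed (so a half turn about x gives the same grasp; the last joint's range is limited). The gripper opens to 88 mm and grips with 3 to 60 N. Pads are 20 mm wide; open, the fingers measure 115 mm over their backs; the gripper's body (75 mm by 178 mm) begins 61 mm behind the grasp point.
Start: joints at [1.217, 0.423, 1.63, -0, 1.089, -0.019], TCP at [205.331, 590.292, 222.675] pointing down, gripper open.
Joint ranges: [-3, 3], [-0.9, 2.11], [0.09, 2.58], [-1.31, 4.45], [0.11, 2.69], [-2.54, 2.54]. Speed limits (rad/s): [2.39, 2.39, 3.01, 3.14, 3.14, 3.14].

### API

Orientations are given as a rotation vector (axis times angle).
In Python, from workcell import ctrl gives the robot as it stands. The module is installed in compiled form; this text tells all that it offers.
- The arm moves only by the tool send_rows, never from a script. Its argument "rows" is a list of rows, each a list of 4 numbers: the shift along the tool's x, y, z in mm, then the turn about the tool's x in rad. In form: [[x, y, z, turn], ...]. A call has 1 to 10 rows; each row shifts and turns the pose as measured when the row begins, along the tool's axes as they then stand; what a row does not reach is not made up. A row lasts 1/12 s, in which the tool goes at most 41.7 mm and 7.16 degrees, less where a joint would pass 70% of its speed; a pose out of reach is approached as far as the arm can. A call with a gripper value outside its range is refused whole. "fingers" is the opening, from 0 (shut) to 1 (fully open), set as the call begins (left out, the last holds). The fingers move at their own pace and stop on an object; the grip force is fixed at half the most. Time passes only in rows, so rows that do not move let the fingers close. It gives the time, the measured TCP pose, the force and the opening at its end, in the units of the state.
- ctrl.get_obs(): the state, without advancing time (a new reading comes with each control period).
- ctrl.get_image(name): name is "scene" or "top" or "wrist"; returns a dict with "img" (400x640x3 uint8, red, green, blue), "depth" (400x640 float32, mm along the optical axis (not along the pixel's ray), 0 where there is no reading), "mtx" (3x3 intrinsics, pixels), "world_from_camera" (4x4, takes a point from camera to world coordinates). Camera axes: x right, y down, z forward; pixel columns grow to the right and rows downward; lengths in mm; the calibration is good to about 2 mm. A picture is of the moment at which its call begins.
- ctrl.close_job(): hands the job in, once; it reports no verdict.
The state is a dict: "t": time; "qpos": joint angles; "qvel": joint speeds; "joint_torque": joint torques, N m; "ee_pos": TCP position; "orientation": TCP orientation; "ft_force": force on the tool from outside, world axes, zero at the start; "moment": the same for the moment, N m; "width": finger opening in mm.
Only numpy, scipy, OpenCV 4.12 (cv2) and the standard library are available. Lean on these libraries where they do the work, as an engineer would, in place of code of your own. Each camera call takes 0.05 s, during which the arm holds its last target.

## Working session

There is one attempt and no reset: what is moved stays moved. The work goes in short steps, Python scripts to look and compute and a tool call to move; the robot and the scene stay as the last step left them, time stands still between calls to the robot, and variables do not carry over. Pictures are saved under pics/ and viewed, and the job is handed in when it is done.

Besides the shell and the picture viewer there is one more tool, called after "Request:" as name(argument=value, ...) on one line, values as JSON. send_rows: Moves the arm, as the interface text tells. Its arguments: {"type":"object","properties":{"rows":{"type":"array"},"fingers":{"type":"number"}},"required":["rows"]}

```bash
mkdir -p pics; cat > h.py <<'E'
import numpy as np, cv2
from workcell import ctrl
def grab(n,tag):
    d=ctrl.get_image(n); cv2.imwrite(f'pics/{tag}.png',d['img'][:,:,::-1]); np.savez(f'{tag}.npz',**d); return d
def ray(d,u,v,z):
    M=d['world_from_camera'];K=d['mtx'];r=M[:3,:3]@np.linalg.inv(K)@np.array([u,v,1.]);o=M[:3,3]
    return o+r*(z-o[2])/r[2]
def cloud(d):
    K=d['mtx'];M=d['world_from_camera'];D=d['depth'].astype(float);v,u=np.mgrid[:400,:640]
    p=np.stack([(u-K[0,2])/K[0,0]*D,(v-K[1,2])/K[1,1]*D,D],-1)
    P=p@M[:3,:3].T+M[:3,3]; P[D==0]=np.nan; return P
def st():
    o=ctrl.get_obs(); 
    for k in ('t','qpos','ee_pos','orientation','ft_force','width'): print(k,np.round(o[k],3))
    return o
E
python3 - <<'E'
from h import *
for n in('scene','top','wrist'):
    d=grab(n,n+'0'); print(n,np.round(d['world_from_camera'],3).tolist(),d['mtx'].round(1).tolist())
st()
E
```

```text
scene [[0.439, 0.644, -0.627, 1138.442], [0.899, -0.318, 0.302, -348.615], [-0.005, -0.696, -0.718, 781.939], [0.0, 0.0, 0.0, 1.0]] [[412.7, 0.0, 313.0], [0.0, 412.7, 196.2], [0.0, 0.0, 1.0]]
top [[-0.006, -0.996, 0.087, 419.165], [-1.0, 0.008, 0.022, -68.946], [-0.022, -0.087, -0.996, 1029.036], [0.0, 0.0, 0.0, 1.0]] [[371.4, 0.0, 315.8], [0.0, 371.4, 202.8], [0.0, 0.0, 1.0]]
wrist [[0.329, 0.915, 0.232, 141.861], [0.944, -0.319, -0.083, 612.092], [-0.002, 0.246, -0.969, 384.511], [0.0, 0.0, 0.0, 1.0]] [[284.8, 0.0, 321.9], [0.0, 284.8, 200.3], [0.0, 0.0, 1.0]]
t 0.15
qpos [ 1.217  0.424  1.631 -0.     1.089 -0.019]
ee_pos [205.184 589.887 222.05 ]
orientation [-0.96   1.35   0.959]
ft_force [-0.279  0.613  0.272]
width 87.728
```

View pics/scene0.png

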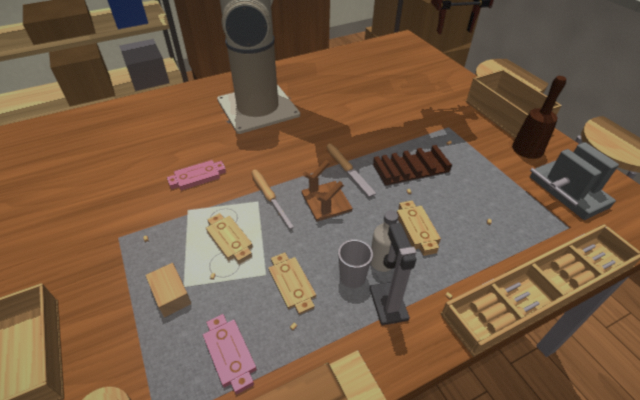

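View pics/top0.png

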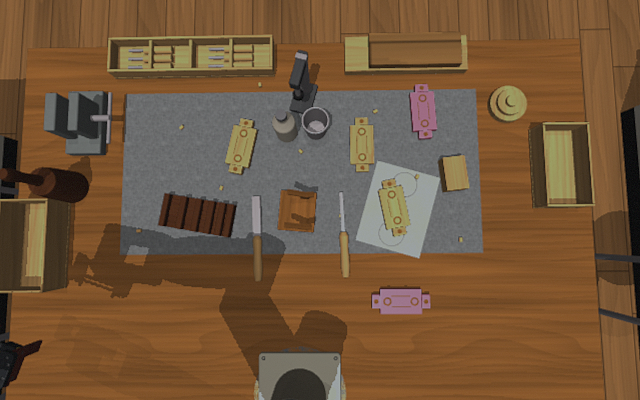

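View pics/wrist0.png

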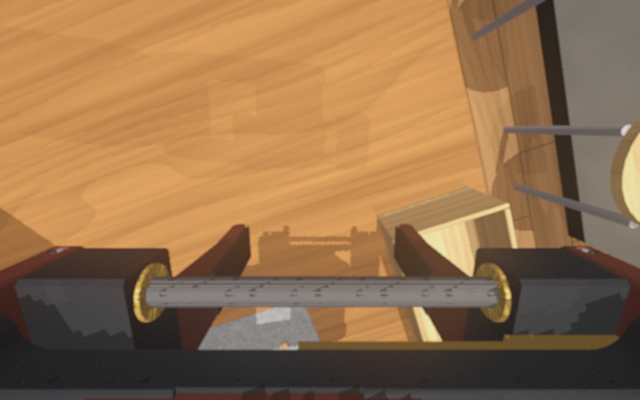

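Scene view: the limewood blank on the sheet is at (230,237), and the others are at (291,282) and (418,226). Pink look-alikes are at (197,173) and (229,352). The gauge is at (412,163), the rest at (327,195), the bottle at (385,245), the clamp at (395,275). In the top view the sheet blank is at (393,208), the gauge at (198,214) and the rest at (297,210).

Next I'll measure from the depth clouds.

```bash
python3 - <<'E'
from h import *
d=dict(np.load('top0.npz'));s=dict(np.load('scene0.npz'))
P=cloud(d);Q=cloud(s)
img=d['img'];hsv=cv2.cvtColor(img,cv2.COLOR_RGB2HSV)
# sheet+blank
def px(m):
    c,_=cv2.findContours(m.astype(np.uint8),cv2.RETR_EXTERNAL,cv2.CHAIN_APPROX_NONE);return sorted(c,key=cv2.contourArea)[-1]
print('bench z',np.nanmedian(P[120:240,130:150,2]),np.nanmedian(P[290:310,500:560,2]))
roi=np.zeros((400,640),bool);roi[170:245,370:415]=1
m=roi&(hsv[...,1]>70)&(hsv[...,0]<35)
m=cv2.morphologyEx(m.astype(np.uint8),cv2.MORPH_OPEN,np.ones((3,3)))
c=px(m); print(cv2.minAreaRect(c))
z=P[...,2][m>0];print('blank top z pct',np.nanpercentile(z,[5,25,50,75,95]))
# scene z
print('top of blank in scene', np.nanmedian(Q[230:240,225:238,2]))
zt=np.nanmedian(z)
W=np.array([ray(d,p[0][0],p[0][1],zt)[:2] for p in c],np.float32)
print('blank world',cv2.minAreaRect(W))
ms=(hsv[...,1]<30)&(hsv[...,2]>140);ms[:,:350]=0;ms[:,450:]=0;ms[:155]=0;ms[265:]=0
c=px(ms);W=np.array([ray(d,p[0][0],p[0][1],0)[:2] for p in c],np.float32);print('sheet',cv2.minAreaRect(W))
for n,I,b in(('top',img,(150,180,330,250)),('top2',img,(350,150,450,270))):
    x0,y0,x1,y1=b;cv2.imwrite(f'pics/{n}crop.png',cv2.resize(I[y0:y1,x0:x1,::-1],None,fx=4,fy=4,interpolation=cv2.INTER_CUBIC))
I=s['img'];cv2.imwrite('pics/scenecrop.png',cv2.resize(I[130:300,290:460,::-1],None,fx=3.5,fy=3.5,interpolation=cv2.INTER_CUBIC))
# height-coded
H=np.clip(P[...,2],0,220);cv2.imwrite('pics/H.png',cv2.resize(np.nan_to_num(H[80:270,120:480]),None,fx=2.2,fy=2.2,interpolation=cv2.INTER_NEAREST).astype(np.uint8))
E
```

```text
bench z 1.3731530159203658 0.41554021364959226
((393.8170471191406, 207.14637756347656), (56.36333084106445, 24.305374145507812), 77.90524291992188)
blank top z pct [14.86984714 16.48523519 17.68298438 19.00901448 20.68959055]
top of blank in scene 14.86143110084572
blank world ((494.7840576171875, -258.8367919921875), (152.9416046142578, 65.9998550415039), 10.821822166442871)
sheet ((492.38092041015625, -272.6027526855469), (179.81956481933594, 229.99911499023438), 73.62740325927734)
```

View pics/topcrop.png

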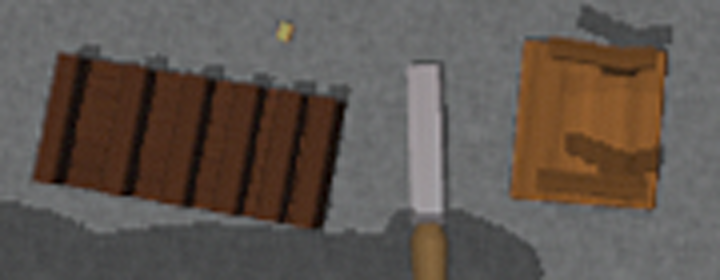

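View pics/scenecrop.png

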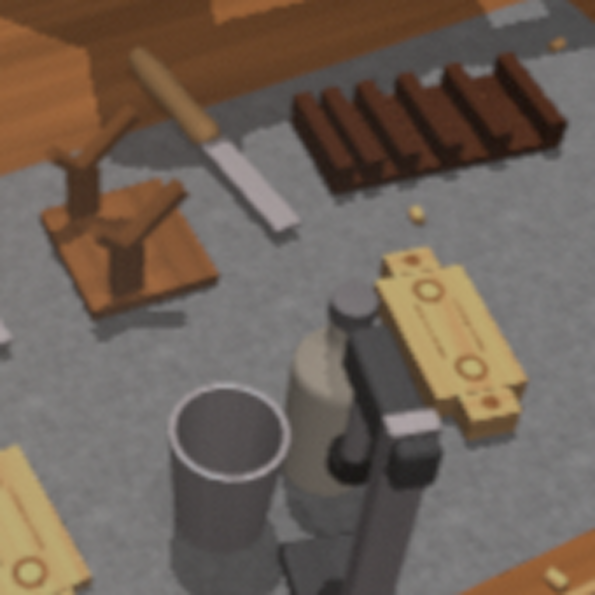

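View pics/top2crop.png

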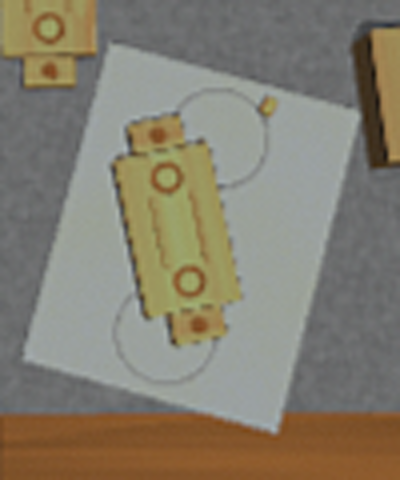

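Candidates for "the blank" (top view pixels):
- Sheet blank at (393,208)
- Limewood blanks at (361,145) and (241,146)
- Pink look-alikes at (424,111) and (401,301)
- Offcut at (455,173)

I chose (393,208): its centre is about 14 mm from the sheet's, and the close crop shows it is limewood and on the paper. The rect measures 153x66, as it should. Next I'll measure the rest and the gauge.

```bash
python3 - <<'E'
from h import *
d=dict(np.load('top0.npz'));s=dict(np.load('scene0.npz'))
P=cloud(d);Q=cloud(s);hsv=cv2.cvtColor(d['img'],cv2.COLOR_RGB2HSV)
def px(m):
    m=cv2.morphologyEx(m.astype(np.uint8),cv2.MORPH_CLOSE,np.ones((5,5)))
    c,_=cv2.findContours(m,cv2.RETR_EXTERNAL,cv2.CHAIN_APPROX_NONE);return sorted(c,key=cv2.contourArea)[-1]
def rect(b,cond,z,nm):
    m=np.zeros((400,640),bool);m[b[1]:b[3],b[0]:b[2]]=1;m&=cond
    W=np.array([ray(d,p[0][0],p[0][1],z)[:2] for p in px(m)],np.float32);r=cv2.minAreaRect(W);print(nm,r,cv2.boxPoints(r).round(1).tolist())
woody=(hsv[...,1]>90)&(hsv[...,0]<20)
rect((150,185,245,245),woody,30,'gauge z30')
rect((270,180,325,240),woody,12,'rest z12')
def hi(A,box,zl,zh):
    m=(A[...,0]>box[0])&(A[...,0]<box[1])&(A[...,1]>box[2])&(A[...,1]<box[3])&(A[...,2]>zl)&(A[...,2]<zh);return A[m]
for nm,A in(('top',P),('scene',Q)):
    a=hi(A,(370,600,170,420),20,45);print(nm,'gauge n',len(a),a[:,2].mean(), cv2.minAreaRect(a[:,:2].astype(np.float32)))
    for z0 in range(55,125,10):
        a=hi(A,(400,570,-80,80),z0,z0+10)
        if len(a):print(nm,z0,len(a),'x',np.percentile(a[:,0],[2,50,98]).round(),'y',np.percentile(a[:,1],[2,50,98]).round())
a=hi(Q,(500,900,-80,100),120,230);print('tall things',np.percentile(a,[1,50,99],axis=0).round().tolist())
a=hi(P,(500,900,-80,150),80,230);print('tall top',np.percentile(a,[1,50,99],axis=0).round().tolist())
from scipy.spatial.transform import Rotation as R
print(R.from_rotvec(ctrl.get_obs()['orientation']).as_matrix().round(3))
E
```

```text
gauge z30 ((476.98150634765625, 275.8548278808594), (199.62420654296875, 88.61189270019531), 80.11730194091797) [[416.20001220703125, 185.10000610351562], [503.5, 169.89999389648438], [537.7999877929688, 366.6000061035156], [450.5, 381.79998779296875]]
rest z12 ((488.7868347167969, 5.384258270263672), (99.88672637939453, 112.75627136230469), 85.17343139648438) [[428.3999938964844, -39.599998474121094], [540.7999877929688, -49.099998474121094], [549.2000122070312, 50.400001525878906], [436.79998779296875, 59.900001525878906]]
top gauge n 1356 29.25820828166738 ((524.3218994140625, 271.9864501953125), (196.60711669921875, 183.31222534179688), 80.07721710205078)
top 55 18 x [439. 523. 532.] y [-22. -15. -10.]
top 65 82 x [438. 450. 535.] y [-31. -14.   1.]
top 75 100 x [438. 521. 535.] y [-41. -25.  10.]
top 85 52 x [441. 489. 537.] y [ 2. 12. 24.]
top 95 54 x [440. 453. 536.] y [14. 23. 31.]
top 105 1 x [525. 525. 525.] y [21. 21. 21.]
scene gauge n 927 25.766646775881647 ((522.281982421875, 270.3128967285156), (197.80162048339844, 182.0648651123047), 80.52763366699219)
scene 55 82 x [440. 522. 537.] y [-31. -17.  -3.]
scene 65 126 x [439. 523. 537.] y [-44. -13.   5.]
scene 75 91 x [439. 454. 538.] y [-43.   2.  16.]
scene 85 72 x [441. 489. 539.] y [ 4. 15. 28.]
scene 95 27 x [442. 527. 538.] y [12. 20. 27.]
tall things [[703.0, -35.0, 121.0], [812.0, -17.0, 192.0], [847.0, 41.0, 213.0]]
tall top [[525.0, -76.0, 81.0], [748.0, -5.0, 125.0], [840.0, 59.0, 216.0]]
[[-0.    -0.944  0.329]
 [-0.001  0.329  0.944]
 [-1.    -0.    -0.001]]
```

```bash
python3 - <<'E'
from h import *
d=dict(np.load('top0.npz'));s=dict(np.load('scene0.npz'))
P=cloud(d).reshape(-1,3);Q=cloud(s).reshape(-1,3)
def loc(A,c,a):
    c0,s0=np.cos(a),np.sin(a);B=A.copy();B[:,:2]=(A[:,:2]-c)@np.array([[c0,-s0],[s0,c0]]);return B
for nm,A in(('top',P),('scene',Q)):
    L=loc(A,np.array([488.8,5.4]),np.radians(-4.83))
    k=(abs(abs(L[:,0])-42)<10)&(abs(L[:,1])<70)&(L[:,2]>45)&(L[:,2]<115);B=L[k]
    print(nm,len(B))
    for y in range(-50,36,5):
        b=B[(B[:,1]>=y)&(B[:,1]<y+5)]
        if len(b):print(y+2.5,np.percentile(b[:,2],[10,50,90]).round(1),len(b),'x',np.sort(np.abs(b[:,0]))[[0,-1]].round())
    G=loc(A,np.array([477.,275.9]),np.radians(-9.88))
    k=(abs(G[:,0])<50)&(abs(G[:,1])<110)&(G[:,2]>24)&(G[:,2]<36);B=G[k]
    h,_=np.histogram(B[:,1],np.arange(-108,109,4));print(dict(zip(range(-106,108,4),h)))
    print(np.percentile(B[:,0],[1,99]),np.percentile(B[:,1],[1,99]),np.median(B[:,2]))
E
```

```text
top 311
-42.5 [76.7 77.8 80.2] 23 x [35. 50.]
-37.5 [76.2 80.5 82.9] 20 x [34. 48.]
-32.5 [73.  75.5 77.9] 19 x [35. 48.]
-27.5 [66.1 68.4 73. ] 19 x [34. 48.]
-22.5 [60.8 64.6 66.8] 22 x [34. 49.]
-17.5 [63.3 66.  68.2] 23 x [34. 49.]
-12.5 [67.  70.3 74.1] 24 x [34. 50.]
-7.5 [73.7 75.9 78.3] 23 x [34. 50.]
-2.5 [78.1 81.2 85. ] 23 x [34. 48.]
2.5 [82.3 86.  87.9] 22 x [34. 49.]
7.5 [86.9 90.7 93.5] 27 x [34. 49.]
12.5 [92.9 96.4 99.1] 27 x [34. 50.]
17.5 [ 94.6 100.9 103. ] 26 x [34. 50.]
22.5 [ 96.6  97.8 100.1] 13 x [36. 48.]
{-106: np.int64(0), -102: np.int64(0), -98: np.int64(0), -94: np.int64(26), -90: np.int64(55), -86: np.int64(45), -82: np.int64(50), -78: np.int64(27), -74: np.int64(0), -70: np.int64(28), -66: np.int64(54), -62: np.int64(53), -58: np.int64(46), -54: np.int64(22), -50: np.int64(0), -46: np.int64(0), -42: np.int64(1), -38: np.int64(61), -34: np.int64(45), -30: np.int64(54), -26: np.int64(34), -22: np.int64(9), -18: np.int64(0), -14: np.int64(0), -10: np.int64(0), -6: np.int64(3), -2: np.int64(59), 2: np.int64(50), 6: np.int64(46), 10: np.int64(44), 14: np.in
[... 1401 characters left out ...]
int64(38), -30: np.int64(29), -26: np.int64(9), -22: np.int64(0), -18: np.int64(0), -14: np.int64(0), -10: np.int64(0), -6: np.int64(25), -2: np.int64(30), 2: np.int64(31), 6: np.int64(30), 10: np.int64(6), 14: np.int64(0), 18: np.int64(0), 22: np.int64(0), 26: np.int64(0), 30: np.int64(0), 34: np.int64(12), 38: np.int64(31), 42: np.int64(29), 46: np.int64(29), 50: np.int64(19), 54: np.int64(0), 58: np.int64(0), 62: np.int64(0), 66: np.int64(0), 70: np.int64(0), 74: np.int64(0), 78: np.int64(0), 82: np.int64(6), 86: np.int64(37), 90: np.int64(29), 94: np.int64(31), 98: np.int64(16), 102: np.int64(1), 106: np.int64(0)}
[-43.01155173  47.18328915] [-95.495354    98.01725655] 26.628300922998505
```

Request:
send_rows(rows=[[0,0,0,-0.105],[0,0,0,-0.105],[0,0,0,-0.105],[0,0,0,-0.105],[0,0,0,-0.105]], fingers=1)

```text
t: 0.57
ee_pos: [204.8, 588.8, 220.3]
orientation: [-1.365, 1.107, 1.362]
ft_force: [-0.4, -0.9, 0.7]
width: 88.5
```

```bash
cat >> h.py <<'E'
from scipy.spatial.transform import Rotation as R
def go(t,yaw=None):
    "print tool-axis shift to world point t (TCP) and turn to jaw yaw deg"
    o=st();M=R.from_rotvec(o['orientation']).as_matrix();y=np.degrees(np.arctan2(M[1,2],M[0,2]))
    print('yaw',y.round(2),'tilt',M[:2,0].round(4),'shift',(M.T@(np.array(t)-o['ee_pos'])).round(1))
    if yaw is not None:
        print('turn',np.radians(-(yaw-y)).round(4))
        a=np.radians(yaw);N=np.array([[0,0,-1],[-np.sin(a),np.cos(a),0],[np.cos(a),np.sin(a),0]]);print('shift after turn',(N@(np.array(t)-o['ee_pos'])).round(1))
E
python3 -c "
from h import *
go([494.8,-258.8,120],100.8)"
```

```text
t 0.567
qpos [ 1.217  0.425  1.632  0.     1.089 -0.564]
ee_pos [204.752 588.789 220.308]
orientation [-1.365  1.107  1.362]
ft_force [-0.418 -0.859  0.701]
width 88.464
yaw 102.06 tilt [-0.0016 -0.0043] shift [ 103.5 -106.9 -889.1]
turn 0.0219
shift after turn [ 100.3 -126.1 -886.9]
```

Request:
send_rows(rows=[[0,-4.8,-35.5,0.02],[0,-5,-35.5,0],[0,-5,-35.5,0],[0,-5,-35.5,0],[0,-5,-35.5,0],[0,-5,-35.5,0],[0,-5,-35.5,0],[0,-5,-35.5,0],[0,-5,-35.5,0],[0,-5,-35.5,0]])

```text
t: 1.4
ee_pos: [324.4, 242.1, 218.5]
orientation: [-1.361, 1.108, 1.361]
ft_force: [-0.1, 0.6, -0.1]
width: 87.9
```

Request:
send_rows(rows=[[0,-5,-35.5,0],[0,-5,-35.5,0],[0,-5,-35.5,0],[0,-5,-35.5,0],[0,-5,-35.5,0],[0,-5,-35.5,0],[0,-5,-35.5,0],[0,-5,-35.5,0],[0,-5,-35.5,0],[0,-5,-35.5,0]])

```text
t: 2.23
ee_pos: [447.6, -113.4, 220.3]
orientation: [-1.363, 1.105, 1.359]
ft_force: [1.2, 0.3, 0.4]
width: 87.5
```

```bash
python3 -c "
from h import *
go([494.8,-258.8,120],100.8)"
```

```text
t 2.233
qpos [-0.272  0.184  1.982 -0.003  0.974 -2.049]
ee_pos [ 447.557 -113.383  220.313]
orientation [-1.363  1.105  1.359]
ft_force [1.205 0.284 0.397]
width 87.542
yaw 101.9 tilt [ 0.0008 -0.0026] shift [ 100.7  -16.2 -151.8]
turn 0.0192
shift after turn [ 100.3  -19.2 -151.7]
```

Request:
send_rows(rows=[[10,-5,-36,0.02],[15,-5,-36,0],[15,-5,-36,0],[15,-4,-30,0],[15,0,-6,0],[0,0,0,0],[0,0,0,0]])

```text
t: 2.82
ee_pos: [497.5, -267.2, 148.2]
orientation: [-1.346, 1.12, 1.333]
ft_force: [-0.0, 0.7, -0.1]
width: 87.8
```

```bash
python3 -c "
from h import *
d=grab('wrist','w1')
go([494.8,-258.8,60],100.8)"
```

```text
t 2.867
qpos [-5.130e-01  4.300e-01  1.824e+00 -2.000e-03  8.800e-01 -2.261e+00]
ee_pos [ 497.117 -266.671  148.162]
orientation [-1.346  1.119  1.334]
ft_force [-0.515 -0.177 -1.243]
width 87.692
yaw 100.25 tilt [ 0.0054 -0.0048] shift [88.1  1.3  8.7]
turn -0.0096
shift after turn [88.2  0.8  8.2]
```

View pics/w1.png

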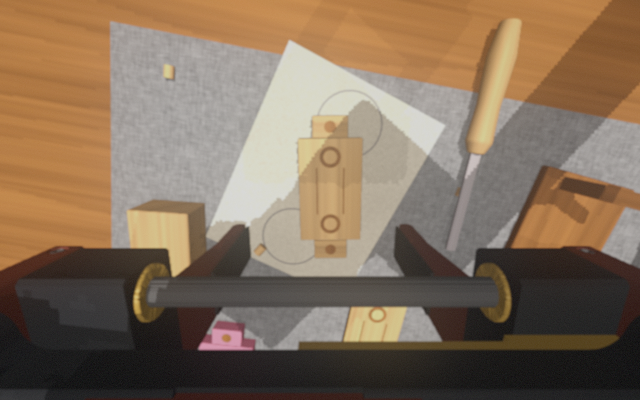

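The wrist view shows the blank at (330,187), parallel to the fingers and clear of the offcut at (165,235). I'll check its centre from this view.

```bash
python3 -c "
from h import *
d=dict(np.load('w1.npz'))
P=cloud(d);print('top z',np.nanmedian(P[170:200,310:350,2]),'sheet z',np.nanmedian(P[150:200,270:285,2]))
hsv=cv2.cvtColor(d['img'],cv2.COLOR_RGB2HSV);print(hsv[185,330],hsv[185,280],hsv[190,370])
m=((hsv[...,1]>95)&(hsv[...,0]<30)).astype(np.uint8);m[:,:285]=0;m[:,375:]=0;m[:105]=0;m[262:]=0
m=cv2.morphologyEx(m,cv2.MORPH_OPEN,np.ones((3,3)))
c,_=cv2.findContours(m,cv2.RETR_EXTERNAL,cv2.CHAIN_APPROX_NONE);c=max(c,key=cv2.contourArea)
W=np.array([ray(d,*p[0],17)[:2] for p in c],np.float32);print(cv2.minAreaRect(W),cv2.boundingRect(c))
"
```

```text
top z 17.53221934628513 sheet z 1.7622619372452846
[ 18 103 205] [ 30  12 217] [ 18  39 183]
((493.97418212890625, -260.0562744140625), (149.52178955078125, 63.40561294555664), 10.654507637023926) (300, 117, 62, 140)
```

Request:
send_rows(rows=[[15,1,6,-0.005],[25,0,1.5,0],[25,0,0,0],[25,0,0,0],[20,0,0,0],[15,0,0,0],[6,0,0,0],[0,0,0,0]])

```text
t: 3.53
ee_pos: [500.4, -253.1, 23.2]
orientation: [-1.367, 1.108, 1.333]
ft_force: [-0.0, 0.0, 1.1]
width: 87.8
```

```bash
python3 -c "
from h import *
go([494.4,-259.4,4],100.7)"
```

```text
t 3.533
qpos [-4.890e-01  6.250e-01  1.882e+00 -1.000e-03  6.160e-01 -2.253e+00]
ee_pos [ 500.404 -253.136   23.216]
orientation [-1.367  1.108  1.333]
ft_force [-0.002  0.02   1.065]
width 87.774
yaw 101.11 tilt [ 0.0168 -0.0099] shift [19.2  7.4 -4.7]
turn 0.0071
shift after turn [19.2  7.1 -5. ]
```

Request:
send_rows(rows=[[4,4,-3,0.006],[7,3,-2,0],[6,0,0,0],[0,0,0,0]])

```text
t: 3.87
ee_pos: [496.6, -259.8, 9.1]
orientation: [-1.368, 1.109, 1.325]
ft_force: [-0.5, 0.8, 0.0]
width: 87.7
```

```bash
python3 -c "
from h import *
go([494.4,-259.4,4],100.7)"
```

```text
t 3.867
qpos [-5.030e-01  6.480e-01  1.887e+00 -1.000e-03  5.810e-01 -2.263e+00]
ee_pos [ 496.573 -259.752    9.15 ]
orientation [-1.368  1.109  1.325]
ft_force [-0.452  0.805  0.032]
width 87.745
yaw 100.86 tilt [ 0.0219 -0.0126] shift [5.1 2.2 0.8]
turn 0.0027
shift after turn [5.1 2.1 0.7]
```

Request:
send_rows(rows=[[4,2,0.5,0],[1.5,0,0,0],[0,0,0,0]])

```text
t: 4.12
ee_pos: [494.9, -260.4, 3.9]
orientation: [-1.369, 1.109, 1.323]
ft_force: [-0.3, 0.7, -0.6]
width: 87.8
```

Request:
send_rows(rows=[[0,0,0,0],[0,0,0,0],[0,0,0,0],[0,0,0,0],[0,0,0,0],[0,0,0,0]], fingers=0)

```text
t: 4.62
ee_pos: [495.1, -260.6, 4.2]
orientation: [-1.369, 1.109, 1.322]
ft_force: [0.3, -0.8, -0.3]
width: 65.6
```

Request:
send_rows(rows=[[-10,0,0,0],[-25,0,0,0],[-30,0,0,0],[-30,0,0,0],[-30,0,0,0],[-25,0,0,0],[-15,0,0,0],[0,0,0,0]])

```text
t: 5.28
ee_pos: [489.4, -257.2, 179.1]
orientation: [-1.366, 1.11, 1.326]
ft_force: [-0.7, -0.5, 0.1]
width: 65.8
```

```bash
python3 -c "
from h import *
go([488.5,2.4,150],85.2)"
```

```text
t 5.283
qpos [-5.050e-01  3.650e-01  1.840e+00 -1.000e-03  9.130e-01 -2.265e+00]
ee_pos [ 489.354 -257.187  179.107]
orientation [-1.366  1.11   1.326]
ft_force [-0.682 -0.49   0.065]
width 65.785
yaw 100.81 tilt [ 0.0201 -0.0116] shift [ 26.1 -47.4 255.5]
turn 0.2725
shift after turn [ 29.1  22.6 258.6]
```

Request:
send_rows(rows=[[0,0,0,0.09],[0,0,0,0.09],[0,0,0,0.09],[0,3,25,0],[3,3,35,0],[3,3,35,0],[3,3,35,0],[3,3,35,0],[3,3,30,0],[0,0,0,0]])

```text
t: 6.12
ee_pos: [487.0, -55.9, 158.4]
orientation: [-1.152, 1.25, 1.113]
ft_force: [0.5, 0.2, -1.7]
width: 65.8
```

```bash
python3 -c "
from h import *
go([488.5,2.4,150],85.2)"
```

```text
t 6.117
qpos [-0.132  0.312  1.986 -0.015  0.822 -1.59 ]
ee_pos [487.038 -55.89  158.351]
orientation [-1.152  1.25   1.113]
ft_force [ 0.495  0.159 -1.656]
width 65.826
yaw 84.14 tilt [ 0.0197 -0.0137] shift [ 7.6  4.7 58.2]
turn -0.0184
shift after turn [ 8.4  3.4 58.2]
```

Request:
send_rows(rows=[[0,2,25,-0.018],[0,1,25,0],[0,0,8,0],[0,0,0,0],[0,0,0,0]])

```text
t: 6.53
ee_pos: [487.0, 4.9, 154.8]
orientation: [-1.169, 1.244, 1.133]
ft_force: [0.0, 0.5, -0.4]
width: 65.8
```

```bash
python3 -c "
from h import *
grab('wrist','w2');d=grab('scene','s2')
cv2.imwrite('pics/s2c.png',cv2.resize(d['img'][90:300,250:460,::-1],None,fx=2.8,fy=2.8,interpolation=cv2.INTER_CUBIC))
go([488.5,2.4,109],85.2)"
```

```text
t 6.633
qpos [-0.007  0.316  1.991 -0.02   0.819 -1.484]
ee_pos [487.071   4.316 154.929]
orientation [-1.168  1.244  1.132]
ft_force [-0.821  0.253 -0.143]
width 65.288
yaw 85.41 tilt [ 0.0153 -0.0144] shift [46.  -0.8 -1.2]
turn 0.0037
shift after turn [45.9 -1.6 -1.8]
```

View pics/w2.png

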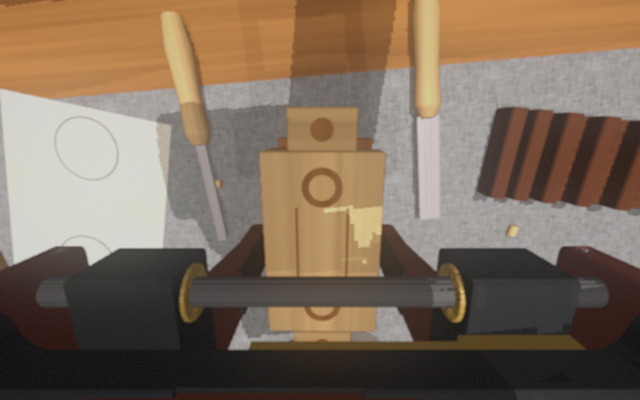

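View pics/s2c.png

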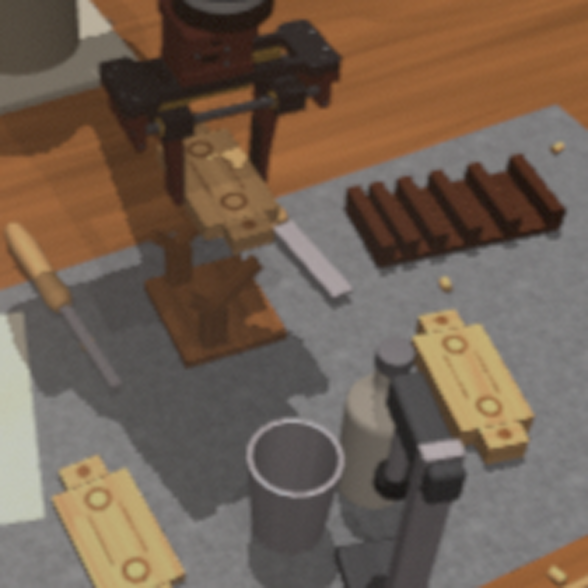

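The blank is held centred, at (322,215) in the wrist view, over the rest. The bottle is well away. Lowering now.

Request:
send_rows(rows=[[10,-1,-1,0.004],[15,-1,-1,0],[12,0,0,0],[5,0,0,0],[0,0,0,0]])

```text
t: 7.05
ee_pos: [490.6, -3.6, 110.2]
orientation: [-1.161, 1.248, 1.122]
ft_force: [-0.3, -0.1, -1.6]
width: 65.7
```

```bash
python3 -c "
from h import *
go([488.5,2.4,107],85.2)"
```

```text
t 7.05
qpos [-0.022  0.397  2.011 -0.022  0.716 -1.485]
ee_pos [490.636  -3.596 110.212]
orientation [-1.161  1.248  1.122]
ft_force [-0.281 -0.12  -1.604]
width 65.729
yaw 84.79 tilt [ 0.0177 -0.0151] shift [3.1 2.7 5.8]
turn -0.0072
shift after turn [3.2 2.6 5.8]
```

Request:
send_rows(rows=[[0,2,5,-0.007],[2,0,1,0],[1,0,0,0],[0,0,0,0]])

```text
t: 7.38
ee_pos: [489.3, 1.8, 107.0]
orientation: [-1.165, 1.245, 1.126]
ft_force: [-1.2, 1.1, -0.6]
width: 65.6
```

```bash
python3 -c "
from h import *
go([488.5,2.4,107],85.2)"
```

```text
t 7.383
qpos [-0.011  0.401  2.015 -0.023  0.708 -1.479]
ee_pos [489.299   1.841 107.006]
orientation [-1.165  1.245  1.126]
ft_force [-1.204  1.08  -0.645]
width 65.637
yaw 85.11 tilt [ 0.0176 -0.0153] shift [-0.   0.8  0.5]
turn -0.0016
shift after turn [0.  0.8 0.5]
```

Request:
send_rows(rows=[[1.5,0,0.5,0],[1,0,0,0],[0,0,0,0]])

```text
t: 7.63
ee_pos: [489.9, 2.5, 105.4]
orientation: [-1.167, 1.244, 1.125]
ft_force: [-0.7, -0.4, -0.4]
width: 65.7
```

Request:
send_rows(rows=[[0,0,0,0],[0,0,0,0],[0,0,0,0],[0,0,0,0],[0,0,0,0]], fingers=1)

```text
t: 8.05
ee_pos: [490.8, 2.7, 106.0]
orientation: [-1.168, 1.242, 1.124]
ft_force: [0.2, -0.7, 1.2]
width: 87.6
```

```bash
python3 -c "
from h import *
grab('wrist','w3');d=grab('scene','s3')
cv2.imwrite('pics/s3c.png',cv2.resize(d['img'][100:250,270:420,::-1],None,fx=3.8,fy=3.8,interpolation=cv2.INTER_CUBIC))
st()"
```

```text
t 8.15
qpos [-0.009  0.404  2.015 -0.023  0.702 -1.478]
ee_pos [490.719   2.683 105.967]
orientation [-1.168  1.242  1.124]
ft_force [ 0.398 -0.112 -0.609]
width 88.05
```

View pics/w3.png

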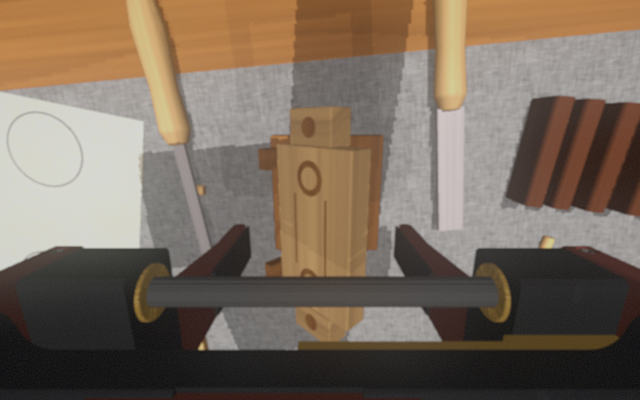

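View pics/s3c.png

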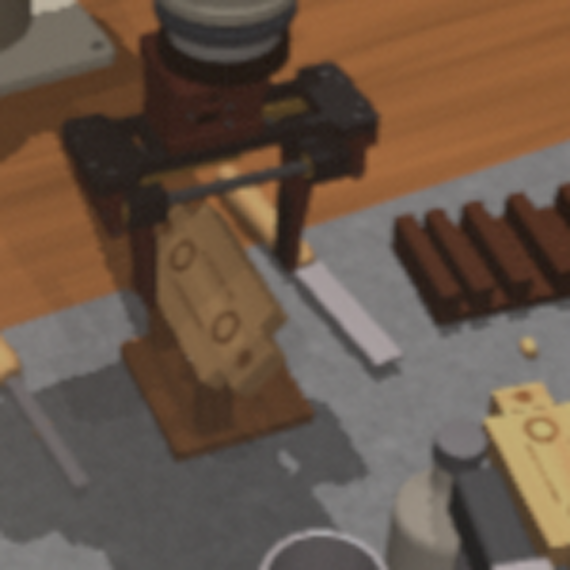

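The blank has dropped into the V and leans towards +y. In the wrist view its lower edge is on the left at x≈280 px, and the fingers straddle it. I'll lower a little, then narrow and shift to tip it upright.

```bash
python3 -c "
from h import *
go([488.5,3,95],85.2)"
```

```text
t 8.15
qpos [-0.009  0.404  2.015 -0.023  0.702 -1.478]
ee_pos [490.719   2.683 105.967]
orientation [-1.168  1.242  1.124]
ft_force [ 0.398 -0.112 -0.609]
width 88.05
yaw 85.16 tilt [ 0.0212 -0.0154] shift [10.9  2.5  0.3]
turn -0.0007
shift after turn [11.   2.2  0.1]
```

Request:
send_rows(rows=[[4,2,2,-0.005],[5,0,1,0],[1,0,0,0],[0,0,0,0]])

```text
t: 8.48
ee_pos: [489.0, 6.0, 94.8]
orientation: [-1.172, 1.24, 1.128]
ft_force: [-0.5, 0.1, 0.2]
width: 88.2
```

Request:
send_rows(rows=[[0,0,0,0],[0,0,0,0],[0,0,-1,0],[0,0,-2,0],[0,0,-3,0],[0,0,-3,0],[0,0,-3,0]], fingers=0.7)

```text
t: 9.07
ee_pos: [488.2, -3.3, 95.7]
orientation: [-1.165, 1.237, 1.129]
ft_force: [-4.8, 28.3, 18.9]
width: 61.7
```

```bash
python3 -c "
from h import *
go([487,-15.5,95],85.2)"
```

```text
t 9.067
qpos [-0.026  0.42   2.025 -0.014  0.676 -1.503]
ee_pos [488.214  -3.326  95.677]
orientation [-1.165  1.237  1.129]
ft_force [-4.839 28.35  18.871]
width 61.699
yaw 85.3 tilt [ 0.0214 -0.0095] shift [  0.8   0.2 -12.2]
turn 0.0018
shift after turn [  0.7   0.2 -12.2]
```

```bash
python3 -c "
from h import *
grab('wrist','w4');d=grab('scene','s4')
cv2.imwrite('pics/s4c.png',cv2.resize(d['img'][100:250,270:420,::-1],None,fx=3.8,fy=3.8,interpolation=cv2.INTER_CUBIC))
st()"
```

```text
t 9.167
qpos [-0.025  0.419  2.025 -0.014  0.676 -1.503]
ee_pos [488.179  -3.204  95.901]
orientation [-1.165  1.237  1.129]
ft_force [-3.526 19.431 12.541]
width 61.679
```

View pics/w4.png

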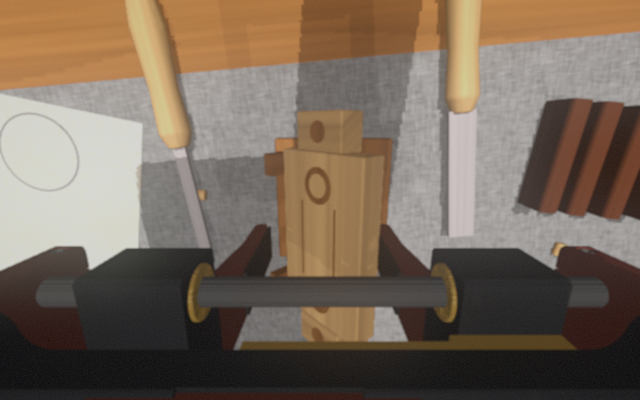

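View pics/s4c.png

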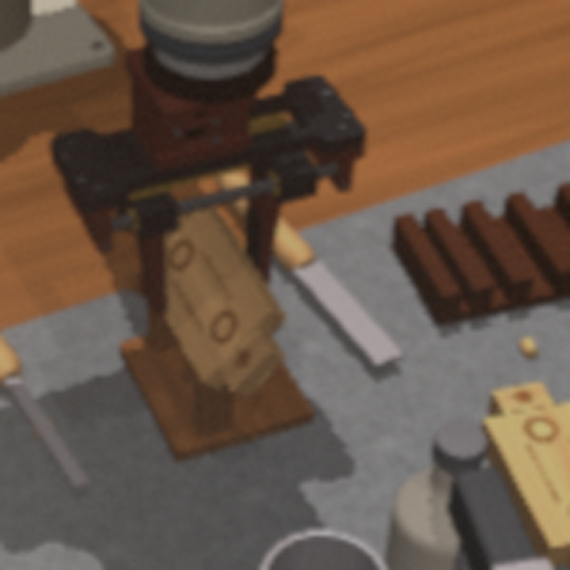

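The blank has begun to turn and is pressing on the short side of the V. I'll close here, so the –y finger lifts it off that side.

Request:
send_rows(rows=[[0,0,1,0],[0,0,0,0],[0,0,0,0],[0,0,0,0],[0,0,0,0],[0,0,0,0]], fingers=0)

```text
t: 9.67
ee_pos: [489.2, 8.5, 101.8]
orientation: [-1.149, 1.225, 1.13]
ft_force: [-1.2, -7.9, 1.2]
width: 30.8
```

```bash
python3 -c "
from h import *
grab('wrist','w5');d=grab('scene','s5')
cv2.imwrite('pics/s5c.png',cv2.resize(d['img'][100:250,270:420,::-1],None,fx=3.8,fy=3.8,interpolation=cv2.INTER_CUBIC))
st()"
```

```text
t 9.767
qpos [-0.013  0.408  2.022  0.013  0.686 -1.505]
ee_pos [489.187   8.098 101.846]
orientation [-1.148  1.225  1.13 ]
ft_force [-2.976  2.491 12.952]
width 30.426
```

View pics/w5.png

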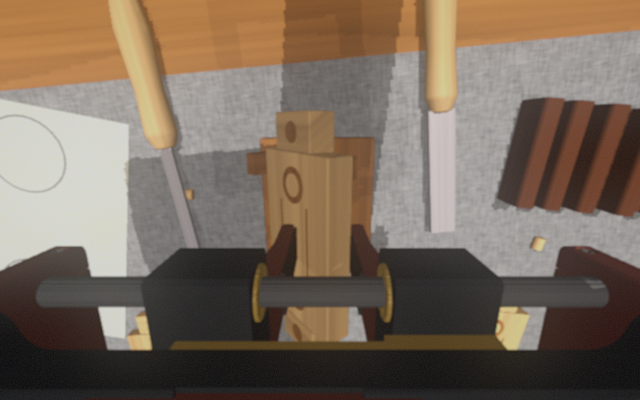

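View pics/s5c.png

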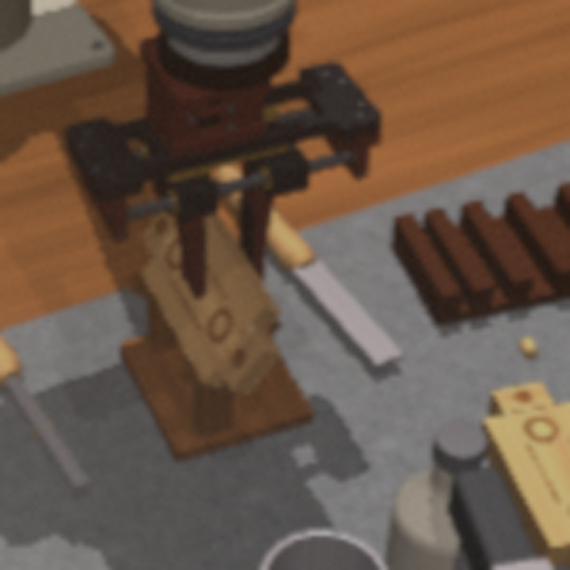

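Pinched so near its top edge, the blank still leans (width 30). I'll reopen, go lower for a longer lever, and close again.

Request:
send_rows(rows=[[0,0,0,0],[0,0,0,0],[0,0,0,0],[0,0,0,0],[0,0,0,0]], fingers=1)

```text
t: 10.18
ee_pos: [489.5, 7.3, 102.6]
orientation: [-1.149, 1.224, 1.128]
ft_force: [-0.7, 0.4, 0.6]
width: 60.5
```

```bash
python3 -c "
from h import *
go([488,-1,80],85.2)"
```

```text
t 10.183
qpos [-0.015  0.406  2.022  0.013  0.686 -1.506]
ee_pos [489.475   7.258 102.634]
orientation [-1.149  1.224  1.128]
ft_force [-0.72   0.444  0.625]
width 60.455
yaw 84.87 tilt [0.0267 0.0079] shift [22.5  1.3 -8.6]
turn -0.0057
shift after turn [22.6  0.8 -8.4]
```

Request:
send_rows(rows=[[0,0,0,0],[0,0,0,0],[0,0,-2,0],[3,0.5,-3,-0.005],[8,0.5,-2,0],[8,0,-1,0],[3,0,0,0],[0,0,0,0]])

```text
t: 10.85
ee_pos: [487.9, -1.8, 77.7]
orientation: [-1.152, 1.223, 1.132]
ft_force: [0.5, -0.1, 0.1]
width: 87.7
```

```bash
python3 -c "
from h import *
grab('wrist','w6')
go([488,-1,80],85.2)"
```

```text
t 10.9
qpos [-0.034  0.452  2.035  0.015  0.63  -1.531]
ee_pos [487.868  -1.806  77.791]
orientation [-1.152  1.223  1.132]
ft_force [-0.109 -0.414  0.747]
width 88.038
yaw 85.16 tilt [0.0259 0.0077] shift [-2.2 -0.1  0.8]
turn -0.0007
shift after turn [-2.2 -0.1  0.8]
```

View pics/w6.png

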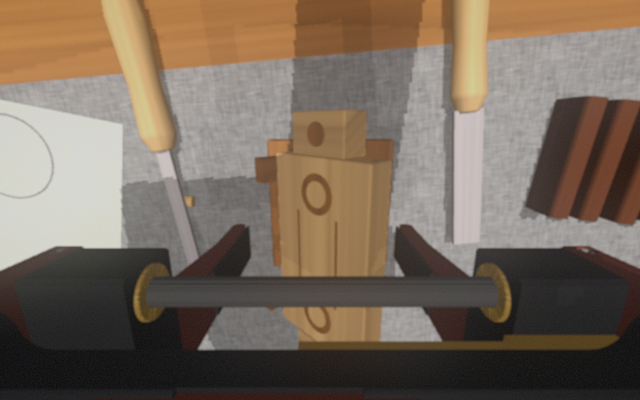

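Request:
send_rows(rows=[[0,0,0,0],[0,0,0,0],[0,0,0,0],[0,0,0,0],[0,0,0,0],[0,0,0,0],[0,0,0,0],[0,0,0,0],[0,0,0,0],[0,0,0,0]], fingers=0)

```text
t: 11.73
ee_pos: [488.8, 2.4, 84.7]
orientation: [-1.152, 1.217, 1.134]
ft_force: [-6.0, -1.0, 17.6]
width: 43.7
```

```bash
python3 -c "
from h import *
grab('wrist','w7');d=grab('scene','s7')
cv2.imwrite('pics/s7c.png',cv2.resize(d['img'][100:250,270:420,::-1],None,fx=3.8,fy=3.8,interpolation=cv2.INTER_CUBIC))
st()"
```

```text
t 11.833
qpos [-0.027  0.438  2.032  0.021  0.643 -1.532]
ee_pos [488.764   2.343  84.891]
orientation [-1.152  1.217  1.134]
ft_force [-6.977 -1.884 21.256]
width 43.037
```

View pics/w7.png

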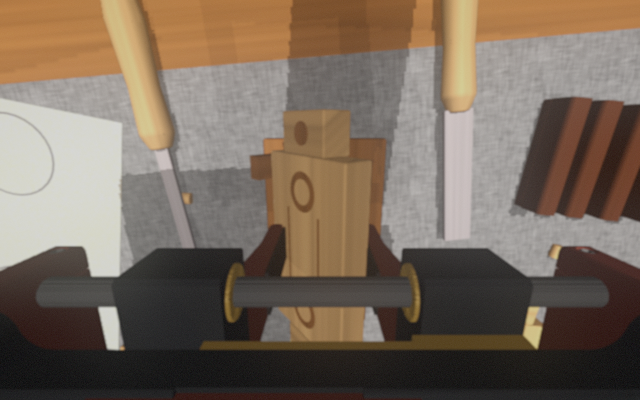

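View pics/s7c.png

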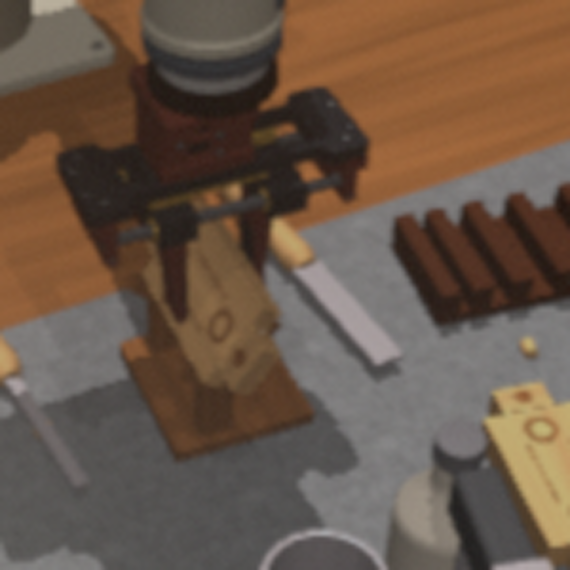

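Request:
send_rows(rows=[[-3,0,0,0],[-3,0,0,0],[-3,0,0,0],[-3,0,0,0]])

```text
t: 12.17
ee_pos: [488.3, -2.9, 100.2]
orientation: [-1.165, 1.22, 1.133]
ft_force: [-2.1, -10.3, 3.4]
width: 26.9
```

```bash
python3 -c "
from h import *
grab('wrist','w8');d=grab('scene','s8')
cv2.imwrite('pics/s8c.png',cv2.resize(d['img'][100:250,270:420,::-1],None,fx=3.8,fy=3.8,interpolation=cv2.INTER_CUBIC))
st()"
```

```text
t 12.267
qpos [-0.033  0.408  2.027  0.005  0.677 -1.532]
ee_pos [488.478  -2.993 100.785]
orientation [-1.165  1.22   1.133]
ft_force [ -4.046 -10.988  14.131]
width 26.106
```

View pics/s8c.png

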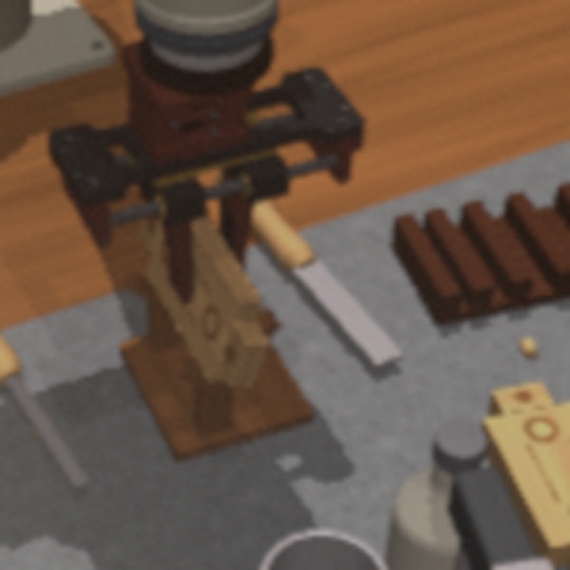

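Request:
send_rows(rows=[[-2,0,-1,0],[-3,0,-1,0],[-3,0,0,0],[-3,0,0,0],[-3,0,0,0]])

```text
t: 12.68
ee_pos: [487.7, -9.6, 117.0]
orientation: [-1.172, 1.223, 1.131]
ft_force: [0.8, 0.6, -0.2]
width: 16.7
```

```bash
python3 -c "
from h import *
grab('wrist','w9');d=grab('scene','s9')
cv2.imwrite('pics/s9c.png',cv2.resize(d['img'][100:250,270:420,::-1],None,fx=3.8,fy=3.8,interpolation=cv2.INTER_CUBIC))
st()"
```

```text
t 12.783
qpos [-0.042  0.376  2.022 -0.005  0.711 -1.536]
ee_pos [487.971  -9.347 117.14 ]
orientation [-1.173  1.222  1.131]
ft_force [-0.051  0.46  -0.008]
width 16.793
```

View pics/s9c.png

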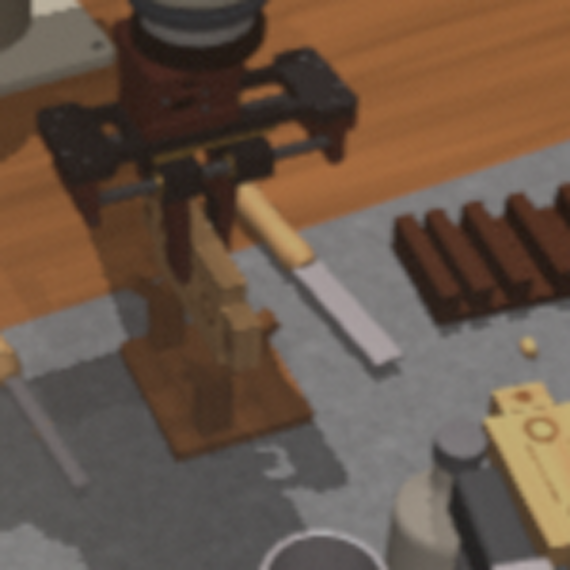

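View pics/w9.png

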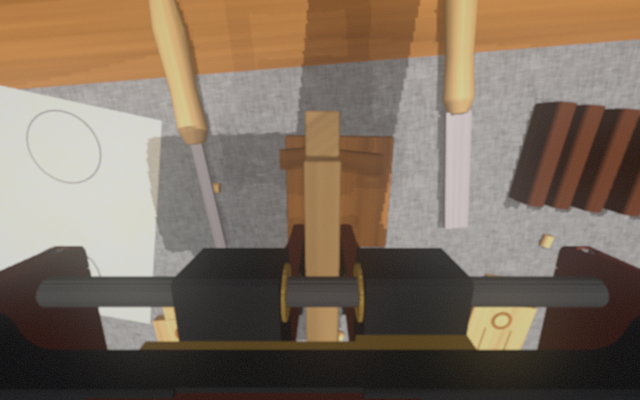

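Upright, gripped at 16.8 mm, with no force on it. Next I'll lift clear and measure where the blank sits in the grip.

Request:
send_rows(rows=[[-8,0,0,0],[-12,0,0,0],[-12,0,0,0],[-8,0,0,0],[0,0,0,0]])

```text
t: 13.2
ee_pos: [485.7, -8.0, 159.2]
orientation: [-1.172, 1.223, 1.134]
ft_force: [0.3, 1.0, -1.3]
width: 17.0
```

```bash
python3 - <<'E'
from h import *
w=grab('wrist','w10');d=grab('scene','s10');o=st()
P=cloud(w);M=R.from_rotvec(o['orientation']).as_matrix()
x0=o['ee_pos']
for v in range(110,245,10):
    r=P[v,300:345]; k=r[:,2]>100
    if k.any(): 
        L=(np.median(r[k],0)-x0)@M; print(v,np.median(r[k],0).round(1),'tool',L.round(1),k.sum())
# scene: limewood face facing camera, tool-frame extents
Q=cloud(d);L=(Q-x0)@M
k=(np.abs(L[...,1])<90)&(np.abs(L[...,2])<25)&(L[...,0]<75)&(L[...,0]>-45)
hsv=cv2.cvtColor(d['img'],cv2.COLOR_RGB2HSV);print('n',k.sum())
for a in range(-85,90,10):
    s=k&(abs(L[...,1]-a)<5)
    if s.sum()>3:print(a,np.percentile(L[s][:,0],[3,97]).round(1),np.percentile(L[s][:,2],[5,50,95]).round(1))
E
```

```text
t 13.3
qpos [-0.04   0.303  2.001 -0.003  0.809 -1.536]
ee_pos [485.12   -8.02  157.976]
orientation [-1.171  1.224  1.135]
ft_force [ 0.358 -0.444 -1.403]
width 16.726
120 [414.5  -2.8 177.7] tool [-21.7  70.2   0.1] 35
130 [419.2  -3.1 177.7] tool [-21.6  65.5   0.1] 35
140 [423.9  -3.7 177.9] tool [-21.6  60.8  -0.1] 34
150 [428.7  -4.  177.6] tool [-21.2  56.   -0.1] 34
160 [432.   -4.  190.1] tool [-33.5  52.3   0.1] 35
170 [436.   -4.5 192.9] tool [-36.3  48.2  -0.1] 38
180 [440.7  -4.6 192.9] tool [-36.1  43.6   0.1] 37
190 [445.2  -4.8 193. ] tool [-36.1  39.1   0.3] 36
200 [450.   -5.6 192.8] tool [-35.8  34.2  -0.1] 36
210 [454.8  -5.9 193.1] tool [-35.9  29.4  -0.1] 36
220 [459.7  -6.3 193.2] tool [-35.9  24.5  -0.1] 36
230 [464.9  -6.4 193.1] tool [-35.7  19.3   0.1] 43
240 [470.3  -6.5 192.7] tool [-35.1  13.9   0.4] 44
n 851
-85 [-15.5  16. ] [-8.9 -3.2  5.1]
-75 [-17.1  19.1] [-10.2  -3.3   6.2]
-65 [-17.7  16.3] [-10.6  -8.6   5.7]
-55 [-31.7  33.5] [-10.5  -7.1   5.4]
-45 [-32.   72.5] [-10.5  -8.1  24.1]
-35 [-32.2  72.5] [-10.5  -9.5  19.3]
-25 [-32.5  30.5] [-10.5  -9.7   3.5]
-15 [-42.8  23.4] [-19.1  -9.8  15.1]
-5 [-43.  30.] [-20.4  -9.7   7.3]
5 [-42.2  29.7] [-21.  -10.4   7. ]
15 [-33.   28.5] [-10.2  -9.6   5.4]
25 [-33.1  29.3] [-10.8 -10.5   4.8]
35 [-12.9  31.1] [-10.9 -10.   -9.3]
45 [-21.3  29.8] [-10.6  -9.8  -9.1]
55 [-17.9  20.8] [-10.6 -10.   -9.1]
65 [-17.4  15.9] [-10.2  -9.6  -8.7]
```

View pics/w10.png

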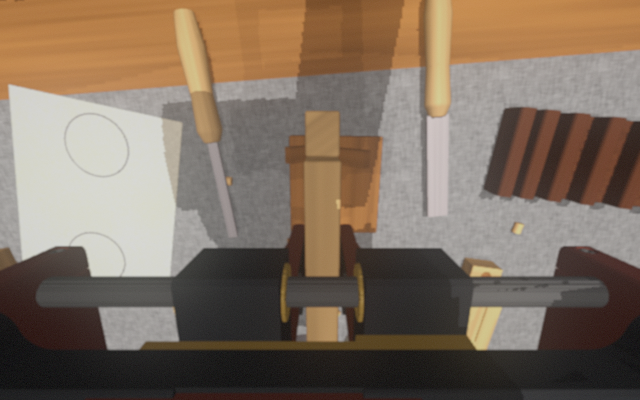

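View pics/s10.png

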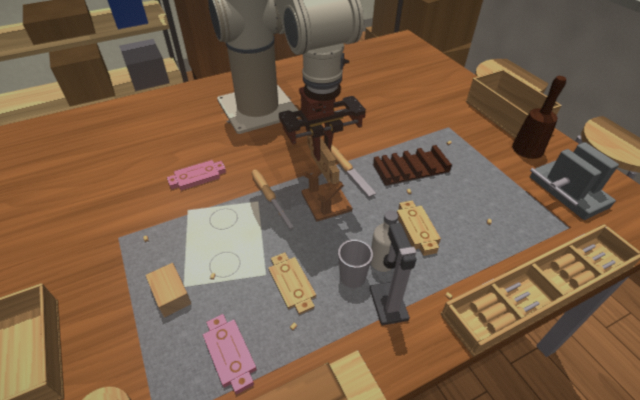

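Upright, centred in the grip: the top edge is 36 mm above the TCP and the bottom edge 30 mm below. So I expect a TCP of about 40 when home and about 59 when refused. Now to the gauge.

```bash
python3 -c "
from h import *
go([464,201,125],80.1)"
```

```text
t 13.3
qpos [-0.04   0.303  2.001 -0.003  0.809 -1.536]
ee_pos [485.12   -8.02  157.976]
orientation [-1.171  1.224  1.135]
ft_force [ 0.358 -0.444 -1.403]
width 16.726
yaw 85.87 tilt [ 0.0277 -0.0034] shift [ 31.7  37.  207. ]
turn 0.1008
shift after turn [ 33.   56.7 202.3]
```

Request:
send_rows(rows=[[0,0,0,0.05],[0,0,0,0.045],[0,7,15,0],[0,8,30,0],[3,8,32,0],[3,8,32,0],[3,8,32,0],[3,8,30,0],[3,5,15,0],[0,0,0,0]])

```text
t: 14.13
ee_pos: [462.9, 190.8, 135.3]
orientation: [-1.09, 1.274, 1.061]
ft_force: [0.8, -0.0, -0.6]
width: 17.1
```

```bash
python3 -c "
from h import *
go([464,201,125],80.1)"
```

```text
t 14.133
qpos [ 0.375  0.366  1.976 -0.017  0.782 -1.007]
ee_pos [462.931 190.79  135.284]
orientation [-1.09   1.274  1.061]
ft_force [ 0.784 -0.016 -0.603]
width 17.07
yaw 79.84 tilt [ 0.021  -0.0048] shift [10.3  1.  10.2]
turn -0.0045
shift after turn [10.3  0.7 10.2]
```

Request:
send_rows(rows=[[3,0,6,-0.004],[4,0,4,0],[0,0,0,0],[0,0,0,0]])

```text
t: 14.47
ee_pos: [463.9, 200.2, 125.9]
orientation: [-1.094, 1.276, 1.067]
ft_force: [-0.6, 0.3, -0.2]
width: 16.6
```

```bash
cat > gm.py <<'E'
from h import *
def gauge(tag):
    w=grab('wrist',tag);o=ctrl.get_obs();P=cloud(w);M=R.from_rotvec(o['orientation']).as_matrix()
    k=(P[...,2]>24)&(P[...,2]<38)&(P[...,0]>400)&(P[...,0]<560)&(P[...,1]>150)&(P[...,1]<420)
    B=P[k];c0=np.array([477.,275.9]);a=np.radians(-9.88)
    L=(B[:,:2]-c0)@np.array([[np.cos(a),-np.sin(a)],[np.sin(a),np.cos(a)]])
    h,e=np.histogram(L[:,1],np.arange(-110,110,2));print('n',len(B),'z',np.median(B[:,2]));print({int(x):int(n) for x,n in zip(e+1,h)if n})
    # fit angle of each wall: left/right edges per wall
    for wc in(-90,-64.5,-33,6.5,47.5,90):
        b=L[(abs(L[:,1]-wc)<13)]
        if len(b)>40:
            f=np.polyfit(b[:,0],b[:,1],1);print('wall',wc,'mid',np.percentile(b[:,1],[5,95]).mean().round(1),'slope deg',np.degrees(f[0]).round(2),'x',np.percentile(b[:,0],[2,98]).round(),len(b))
    return w,P
E
python3 -c "
from gm import *
gauge('w11');go([464,201,125],80.1)"
```

```text
n 7345 z 30.107565656377687
{-95: 12, -93: 13, -63: 6, -61: 69, -59: 157, -57: 150, -55: 80, -41: 136, -39: 221, -37: 204, -35: 203, -33: 202, -31: 194, -29: 202, -27: 180, -25: 83, -5: 204, -3: 242, -1: 204, 1: 208, 3: 202, 5: 198, 7: 198, 9: 169, 11: 53, 37: 270, 39: 268, 41: 220, 43: 197, 45: 200, 47: 195, 49: 205, 51: 159, 53: 25, 83: 1, 85: 349, 87: 308, 89: 202, 91: 208, 93: 195, 95: 215, 97: 187, 99: 134, 101: 17}
wall -64.5 mid -58.0 slope deg 0.77 x [-44.  22.] 462
wall -33 mid -33.2 slope deg -0.2 x [-44.  43.] 1625
wall 6.5 mid 2.5 slope deg -0.16 x [-44.  43.] 1678
wall 47.5 mid 44.2 slope deg -0.14 x [-44.  43.] 1739
wall 90 mid 91.9 slope deg -0.23 x [-44.  43.] 1816
t 14.517
qpos [ 0.391  0.388  1.969 -0.018  0.77  -0.994]
ee_pos [463.887 200.006 125.884]
orientation [-1.094  1.276  1.066]
ft_force [ 0.156  0.424 -1.445]
width 16.628
yaw 80.15 tilt [ 0.0178 -0.0065] shift [0.9 0.1 1. ]
turn 0.0009
shift after turn [0.9 0.1 1. ]
```

View pics/w11.png

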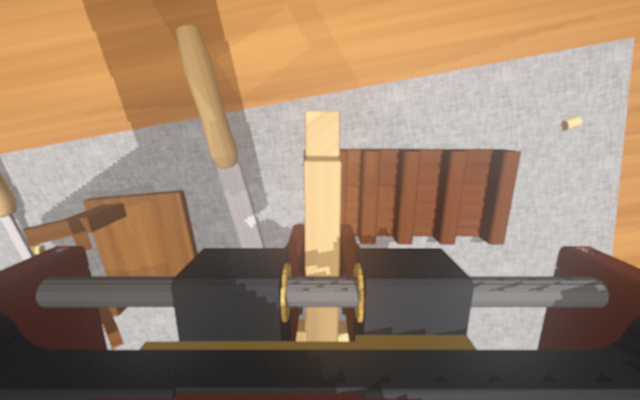

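The wrist view shows the blank over the narrow slot at (322,200) and the other walls at columns 352–505. The wall mids run about 2.4 mm further along y than nominal, which agrees with the top view. That puts slot 1 at (463.3,201.6), slot 2 at (468.0,228.2) and slot 3 at (473.8,260.7), with jaw yaw 80.0. Setting down on slot 1.

Request:
send_rows(rows=[[8,0,1.5,0.002],[12,0,0,0],[12,0,0,0],[8,0,0,0],[3,0,0,0],[0,0,0,0]])

```text
t: 15.02
ee_pos: [466.6, 198.2, 80.6]
orientation: [-1.088, 1.277, 1.059]
ft_force: [0.3, 0.9, -1.0]
width: 17.1
```

```bash
python3 -c "
from h import *
go([463.3,201.6,60],80)"
```

```text
t 15.017
qpos [ 0.386  0.47   1.986 -0.021  0.67  -0.988]
ee_pos [466.626 198.248  80.551]
orientation [-1.088  1.277  1.059]
ft_force [ 0.254  0.862 -1.039]
width 17.108
yaw 79.68 tilt [ 0.02  -0.006] shift [20.5  4.3  2.7]
turn -0.0056
shift after turn [20.6  3.9  2.7]
```

Request:
send_rows(rows=[[3,3,2.5,-0.005],[5,1.5,1,0],[4,0.5,0.5,0],[2,0,0,0],[0,0,0,0]])

```text
t: 15.43
ee_pos: [463.0, 203.5, 65.9]
orientation: [-1.092, 1.274, 1.062]
ft_force: [0.2, -0.5, -1.4]
width: 16.9
```

```bash
python3 -c "
from h import *
go([463.3,201.6,60],80)"
```

```text
t 15.433
qpos [ 0.399  0.495  1.994 -0.022  0.635 -0.979]
ee_pos [462.958 203.485  65.94 ]
orientation [-1.092  1.274  1.062]
ft_force [ 0.167 -0.5   -1.406]
width 16.862
yaw 79.96 tilt [ 0.0214 -0.0054] shift [ 6.  -0.5 -1.8]
turn -0.0007
shift after turn [ 5.9 -0.7 -1.8]
```

Request:
send_rows(rows=[[2,0,-1.5,0],[2,0,0,0],[1.5,0,0,0],[1.5,0,0,0],[0,0,0,0]])

```text
t: 15.85
ee_pos: [463.3, 202.1, 63.0]
orientation: [-1.092, 1.273, 1.062]
ft_force: [-0.0, 0.4, -0.4]
width: 17.3
```

```bash
python3 -c "
from h import *
go([463.3,201.6,58],80)"
```

```text
t 15.85
qpos [ 0.396  0.5    1.996 -0.023  0.627 -0.981]
ee_pos [463.267 202.139  62.958]
orientation [-1.092  1.273  1.062]
ft_force [-0.036  0.396 -0.442]
width 17.287
yaw 79.98 tilt [ 0.0224 -0.0052] shift [ 5.  -0.  -0.5]
turn -0.0004
shift after turn [ 5.  -0.1 -0.5]
```

Request:
send_rows(rows=[[2.5,0,-0.5,0],[2.5,0,0,0],[2.5,0,0,0],[0,0,0,0]])

```text
t: 16.18
ee_pos: [464.5, 202.2, 62.8]
orientation: [-1.093, 1.269, 1.06]
ft_force: [-0.6, -0.6, -1.4]
width: 16.8
```

Request:
send_rows(rows=[[3,0,0,0],[3,0,0,0],[3,0,0,0],[4,0,0,0]])

```text
t: 16.52
ee_pos: [467.1, 202.1, 58.9]
orientation: [-1.095, 1.264, 1.058]
ft_force: [-9.6, -6.2, 45.7]
width: 17.0
```

```bash
python3 - <<'E'
from h import *
d=grab('scene','s12');w=grab('wrist','w12');go([463.3,201.6,58],80)
cv2.imwrite('pics/s12c.png',cv2.resize(d['img'][100:220,340:480,::-1],None,fx=4,fy=4,interpolation=cv2.INTER_CUBIC))
P=cloud(w)
for v in(120,140,170,190,210,230):print(v,np.nanmedian(P[v,312:332],0).round(1))
E
```

```text
t 16.617
qpos [ 0.394  0.509  1.996 -0.026  0.61  -0.981]
ee_pos [467.145 202.107  58.721]
orientation [-1.095  1.264  1.058]
ft_force [-9.877 -5.344 41.201]
width 16.784
yaw 80.03 tilt [ 0.0309 -0.0036] shift [ 0.6  3.7 -1.2]
turn 0.0006
shift after turn [ 0.7  3.7 -1.2]
120 [396.7 214.2  81.6]
140 [405.7 212.6  81.7]
170 [417.3 210.6  96.3]
190 [426.1 209.   96.5]
210 [435.2 207.5  96.4]
230 [445.  205.7  96.3]
```

View pics/s12c.png

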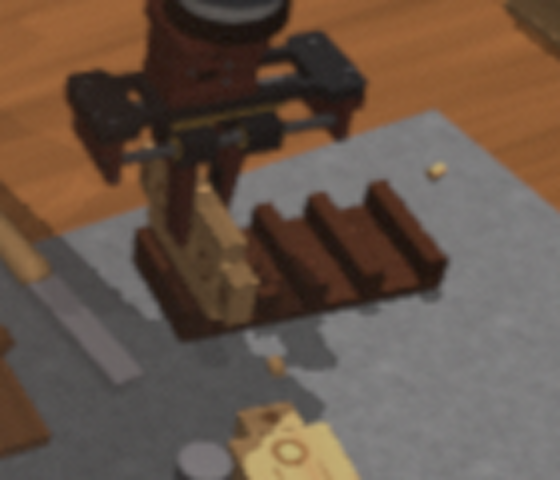

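View pics/w12.png

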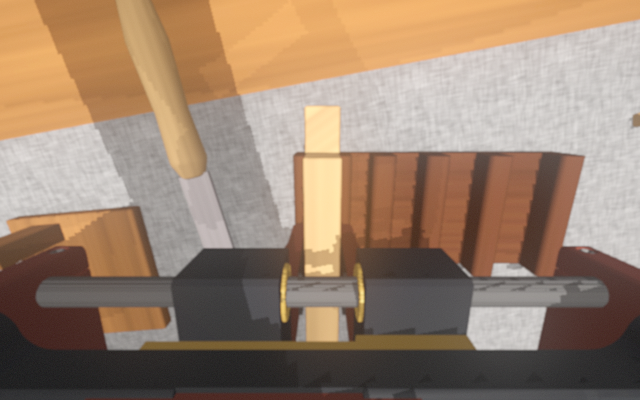

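Refused on slot 1: it carried 45 N, with the top edge at 96.3 (centre about 63). I'll press more lightly from here. Next, slot 2.

Request:
send_rows(rows=[[-8,0,0,0],[-10,0,0,0],[-4,1,4,0],[0,1,10,0],[0,1,10,0],[0,0,3,0],[0,0,0,0]])

```text
t: 17.2
ee_pos: [469.0, 232.3, 81.3]
orientation: [-1.095, 1.263, 1.056]
ft_force: [0.3, -0.5, -0.8]
width: 16.7
```

```bash
python3 -c "
from gm import *
gauge('w13');go([468,228.2,70],80)"
```

```text
n 9842 z 30.148490725962944
{-95: 27, -93: 193, -91: 232, -89: 236, -87: 241, -85: 232, -83: 248, -81: 250, -79: 261, -71: 33, -69: 173, -67: 178, -65: 180, -63: 179, -61: 173, -59: 96, -31: 17, -29: 175, -27: 177, -25: 90, -5: 177, -3: 272, -1: 243, 1: 240, 3: 233, 5: 244, 7: 231, 9: 211, 11: 84, 37: 272, 39: 317, 41: 242, 43: 238, 45: 239, 47: 234, 49: 235, 51: 180, 53: 60, 85: 434, 87: 428, 89: 306, 91: 292, 93: 275, 95: 280, 97: 258, 99: 198, 101: 28}
wall -90 mid -86.0 slope deg -0.0 x [-45.  26.] 1920
wall -64.5 mid -64.7 slope deg -0.95 x [-45.   7.] 1012
wall -33 mid -27.5 slope deg 0.17 x [-45.   7.] 459
wall 6.5 mid 2.7 slope deg -0.24 x [-45.  27.] 1935
wall 47.5 mid 44.4 slope deg -0.28 x [-45.  27.] 2017
wall 90 mid 92.0 slope deg -0.22 x [-44.  43.] 2499
t 17.25
qpos [ 0.447  0.482  1.959 -0.026  0.673 -0.929]
ee_pos [468.884 232.033  81.177]
orientation [-1.095  1.263  1.056]
ft_force [-0.002  0.557 -0.649]
width 16.415
yaw 79.98 tilt [ 0.0322 -0.0029] shift [11.2  0.6 -4. ]
turn -0.0003
shift after turn [11.2  0.2 -3.9]
```

Request:
send_rows(rows=[[4,1,-3,0],[6,1,-0.5,0],[3,1,0,0],[2,0,0,0],[0,0,0,0]])

```text
t: 17.67
ee_pos: [463.8, 228.0, 62.6]
orientation: [-1.095, 1.267, 1.058]
ft_force: [-0.8, 0.6, -1.1]
width: 16.9
```

```bash
python3 -c "
from h import *
go([468.1,228.8,60],80)"
```

```text
t 17.667
qpos [ 0.444  0.511  1.975 -0.028  0.632 -0.93 ]
ee_pos [463.843 227.965  62.593]
orientation [-1.095  1.267  1.058]
ft_force [-0.793  0.613 -1.057]
width 16.916
yaw 80.01 tilt [ 0.0286 -0.0047] shift [ 2.7 -4.   1.6]
turn 0.0002
shift after turn [ 2.6 -4.   1.6]
```

Request:
send_rows(rows=[[0,-3,1.2,0],[2,-1,0.3,0],[3,0,0,0],[3,0,0,0]])

```text
t: 18.0
ee_pos: [469.5, 229.3, 56.8]
orientation: [-1.094, 1.266, 1.057]
ft_force: [-12.9, -2.1, 46.5]
width: 16.9
```

```bash
cat > chk.py <<'E'
from h import *
import sys
def chk(t):
    d=grab('scene','s'+t);w=grab('wrist','w'+t);o=st()
    cv2.imwrite(f'pics/s{t}c.png',cv2.resize(d['img'][100:220,340:480,::-1],None,fx=4,fy=4,interpolation=cv2.INTER_CUBIC))
    P=cloud(w)
    for v in(120,140,170,190,210,230):print(v,np.nanmedian(P[v,312:332],0).round(1))
if __name__=='__main__':chk(sys.argv[1])
E
python3 chk.py 14
```

```text
t 18.1
qpos [ 0.441  0.526  1.966 -0.027  0.624 -0.933]
ee_pos [469.492 229.265  56.882]
orientation [-1.094  1.266  1.057]
ft_force [-6.095 -0.033 23.097]
width 16.694
120 [399.2 241.5  80.3]
140 [408.  239.9  80.5]
170 [419.6 237.8  95.4]
190 [428.5 236.2  95.1]
210 [437.3 234.7  95.3]
230 [447.  233.   95.1]
```

View pics/s14c.png

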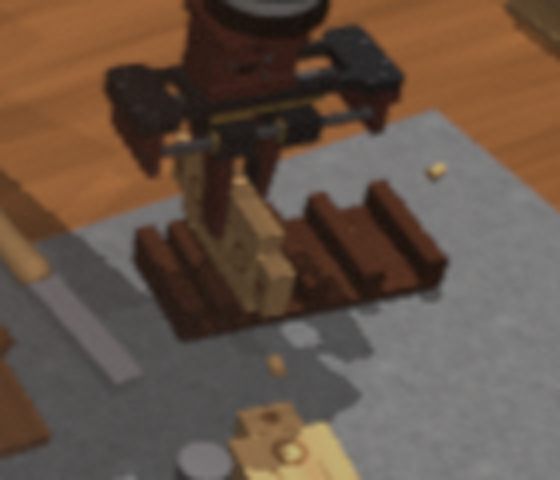

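View pics/w14.png

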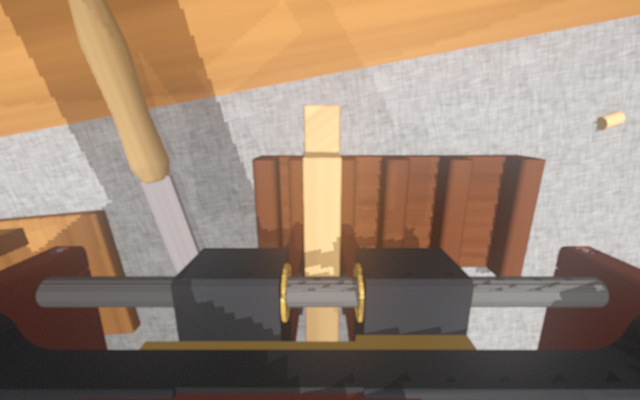

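Refused on slot 2 as well: 46 N, centre about 62.2. Next, slot 3 (20 mm).

Request:
send_rows(rows=[[-8,0,0,0],[-10,0,0,0],[-4,1,4,0],[0,1,10,0],[0,1,10,0],[0,0,8,0],[0,0,0,0]])

```text
t: 18.68
ee_pos: [473.4, 265.3, 81.8]
orientation: [-1.093, 1.262, 1.055]
ft_force: [0.5, -0.2, -0.2]
width: 17.1
```

```bash
python3 -c "
from gm import *
gauge('w15');go([474,261.3,65],80)"
```

```text
n 9864 z 30.202480060725733
{-95: 19, -93: 156, -91: 221, -89: 229, -87: 227, -85: 237, -83: 231, -81: 270, -79: 361, -71: 19, -69: 184, -67: 219, -65: 242, -63: 221, -61: 233, -59: 237, -57: 254, -55: 280, -41: 38, -39: 196, -37: 196, -35: 179, -33: 172, -31: 175, -29: 169, -27: 174, -25: 14, 3: 58, 5: 172, 7: 165, 9: 170, 11: 92, 37: 187, 39: 274, 41: 239, 43: 233, 45: 223, 47: 239, 49: 232, 51: 199, 53: 73, 85: 298, 87: 327, 89: 263, 91: 249, 93: 257, 95: 253, 97: 254, 99: 207, 101: 47}
wall -90 mid -85.8 slope deg 0.11 x [-45.  25.] 1951
wall -64.5 mid -61.9 slope deg 0.03 x [-45.  25.] 1889
wall -33 mid -33.2 slope deg -2.48 x [-45.  15.] 1313
wall 6.5 mid 7.2 slope deg -0.17 x [-45.   5.] 657
wall 47.5 mid 44.6 slope deg -0.18 x [-45.  26.] 1899
wall 90 mid 92.3 slope deg 0.69 x [-44.  34.] 2155
t 18.733
qpos [ 0.498  0.502  1.918 -0.027  0.694 -0.876]
ee_pos [472.92  264.737  81.576]
orientation [-1.093  1.263  1.056]
ft_force [ 0.894  1.056 -0.142]
width 17.064
yaw 79.91 tilt [ 0.0329 -0.0019] shift [16.6 -1.1 -3.3]
turn -0.0016
shift after turn [16.6 -1.7 -3.2]
```

Request:
send_rows(rows=[[4,-1,-2.5,-0.001],[6,-1.5,-0.5,0],[4,-1.5,0,0],[0,0,0,0]])

```text
t: 19.07
ee_pos: [476.0, 260.4, 64.9]
orientation: [-1.095, 1.264, 1.058]
ft_force: [0.1, -0.1, -1.3]
width: 16.6
```

```bash
python3 -c "
from h import *
go([474,261.3,60],80)"
```

```text
t 19.067
qpos [ 0.489  0.532  1.919 -0.028  0.665 -0.887]
ee_pos [475.985 260.437  64.941]
orientation [-1.095  1.264  1.058]
ft_force [ 0.061 -0.059 -1.256]
width 16.581
yaw 80.05 tilt [ 0.0306 -0.0033] shift [4.9 2.3 0.5]
turn 0.0009
shift after turn [4.9 2.1 0.5]
```

Request:
send_rows(rows=[[3,1,0.5,0],[3,0.5,0.2,0],[3,0.3,0,0],[3,0.3,0,0]])

```text
t: 19.4
ee_pos: [474.2, 260.5, 51.2]
orientation: [-1.094, 1.266, 1.057]
ft_force: [0.9, -0.9, -0.3]
width: 16.6
```

```bash
python3 -c "
from h import *
go([474,261.3,40],80)"
```

```text
t 19.4
qpos [ 0.49   0.555  1.925 -0.029  0.637 -0.882]
ee_pos [474.227 260.498  51.207]
orientation [-1.094  1.266  1.057]
ft_force [ 0.947 -0.931 -0.345]
width 16.605
yaw 79.96 tilt [ 0.0296 -0.0039] shift [11.2  0.7  0.7]
turn -0.0007
shift after turn [11.2  0.4  0.8]
```

The TCP is at 51, below the refused height, with no force: the blank is entering. Continuing down.

Request:
send_rows(rows=[[3,0.2,0.3,0],[3,0.2,0.2,0],[2.5,0,0,0],[1.5,0,0,0]])

```text
t: 19.73
ee_pos: [473.9, 261.0, 39.8]
orientation: [-1.094, 1.267, 1.058]
ft_force: [0.7, -0.5, -1.1]
width: 16.9
```

```bash
python3 chk.py 16; python3 -c "
from h import *
go([474,261.3,38],80)"
```

```text
t 19.833
qpos [ 0.491  0.576  1.927 -0.03   0.616 -0.88 ]
ee_pos [473.828 260.876  39.834]
orientation [-1.094  1.267  1.058]
ft_force [-0.417  0.41  -0.346]
width 16.96
120 [403.4 273.1  63.2]
140 [412.3 271.5  63. ]
170 [424.  269.5  78.1]
190 [432.7 267.9  78.1]
210 [441.9 266.3  77.6]
230 [451.4 264.6  77.8]
t 19.833
qpos [ 0.491  0.576  1.927 -0.03   0.616 -0.88 ]
ee_pos [473.828 260.876  39.834]
orientation [-1.094  1.267  1.058]
ft_force [-0.417  0.41  -0.346]
width 16.96
yaw 79.95 tilt [ 0.0288 -0.0043] shift [ 1.8 -0.   0.4]
turn -0.0008
shift after turn [ 1.8 -0.1  0.4]
```

View pics/w16.png

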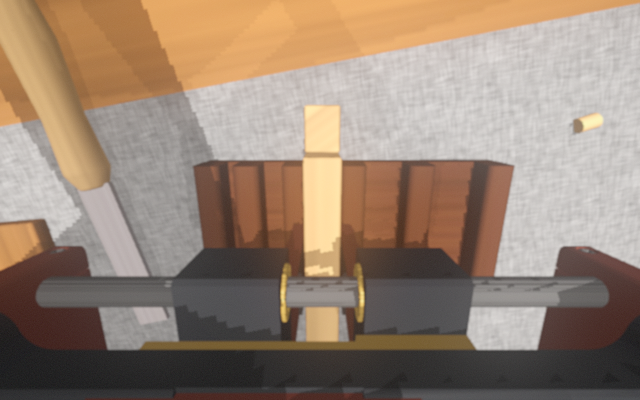

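Top edge is at 77.8; home is 76. The blank is in the third slot, with about 2 mm to go.

Request:
send_rows(rows=[[1.5,0,0.3,0],[1.5,0,0,0],[2,0,0,0]])

```text
t: 20.08
ee_pos: [473.9, 261.4, 38.2]
orientation: [-1.095, 1.267, 1.058]
ft_force: [-11.2, -4.6, 36.2]
width: 17.0
```

```bash
python3 chk.py 17
```

```text
t 20.183
qpos [ 0.492  0.579  1.926 -0.031  0.613 -0.879]
ee_pos [473.951 261.355  38.244]
orientation [-1.095  1.267  1.058]
ft_force [-7.41  -3.081 23.715]
width 16.974
120 [403.6 273.5  61.2]
140 [412.6 272.   61.5]
170 [424.  269.9  76.6]
190 [432.7 268.4  76.7]
210 [441.9 266.8  76.7]
230 [451.5 265.1  76.4]
```

It's on the floor of the slot: 36 N, top edge 76.6. Releasing and backing off.

Request:
send_rows(rows=[[-0.3,0,0,0],[0,0,0,0],[0,0,0,0],[0,0,0,0]], fingers=0.6)

```text
t: 20.52
ee_pos: [474.9, 262.0, 40.5]
orientation: [-1.095, 1.263, 1.057]
ft_force: [-0.5, 0.2, 0.8]
width: 40.4
```

```bash
python3 chk.py 18
```

```text
t 20.617
qpos [ 0.492  0.575  1.926 -0.031  0.614 -0.879]
ee_pos [474.782 261.924  40.301]
orientation [-1.095  1.264  1.057]
ft_force [-0.524 -0.692 -1.154]
width 47.964
120 [404.5 274.1  61.2]
140 [413.6 272.5  61.7]
170 [425.2 270.4  76.5]
190 [434.3 268.9  76.6]
210 [443.6 267.2  76.4]
230 [453.2 265.5  76.3]
```

View pics/w18.png

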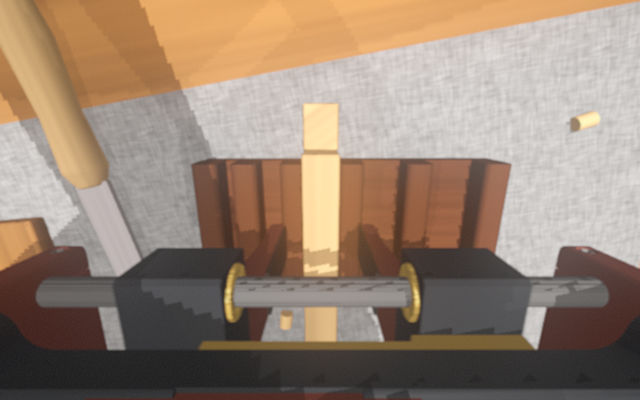

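The blank stands alone between the opened fingers (320,200). Rising straight up.

Request:
send_rows(rows=[[-8,0,0,0],[-15,0,0,0],[-25,0,0,0],[-30,0,0,0],[-30,0,0,0],[-20,0,0,0],[0,0,0,0],[0,-20,0,0]])

```text
t: 21.28
ee_pos: [486.3, 258.0, 174.4]
orientation: [-1.095, 1.271, 1.061]
ft_force: [-0.7, 0.2, 0.2]
width: 52.9
```

Request:
send_rows(rows=[[0,25,-10,0],[0,30,-10,0],[0,30,-10,0],[0,20,0,0],[0,0,0,0],[0,0,0,0]])

```text
t: 21.78
ee_pos: [377.6, 245.3, 170.3]
orientation: [-1.094, 1.269, 1.057]
ft_force: [0.8, -0.0, -0.3]
width: 52.5
```

```bash
python3 - <<'E'
from h import *
d=grab('scene','s19');t=grab('top','t19');st()
cv2.imwrite('pics/s19c.png',cv2.resize(d['img'][100:260,300:480,::-1],None,fx=3.5,fy=3.5,interpolation=cv2.INTER_CUBIC))
for n,D in(('scene',d),('top',t)):
    P=cloud(D);h=cv2.cvtColor(D['img'],cv2.COLOR_RGB2HSV)
    c=np.array([476.9,278.8]);L=(P[...,:2]-c)@np.array([[.9846,.1747],[-.1747,.9846]])
    k=(abs(L[...,0])<52)&(abs(L[...,1]+18)<16)&(P[...,2]>40)&(P[...,2]<130)
    print(n,k.sum(),'z',np.percentile(P[k][:,2],[50,90,97]).round(1),'ly',np.percentile(L[k][:,1],[3,50,97]).round(1),'lx',np.percentile(L[k][:,0],[3,97]).round(1))
    s=k&(P[...,2]>68);  print('slope',np.polyfit(L[s][:,0],P[s][:,2],1).round(3),s.sum())
E
```

```text
t 21.883
qpos [ 0.562  0.239  2.057 -0.026  0.825 -0.814]
ee_pos [378.624 245.483 170.433]
orientation [-1.093  1.269  1.056]
ft_force [-0.526 -0.21  -0.069]
width 52.435
scene 347 z [69.1 73.8 74.7] ly [-29.1 -26.8 -12.3] lx [-48.   49.3]
slope [-1.0000e-03  7.2435e+01] 183
top 440 z [75.1 78.3 79.5] ly [-25.9 -22.5  -9.5] lx [-48.7  48.9]
slope [-4.0000e-03  7.6162e+01] 302
```

View pics/s19c.png

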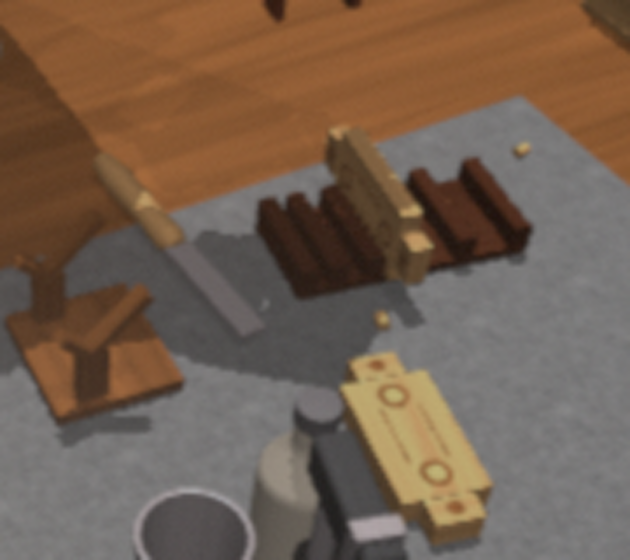

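View pics/t19.png

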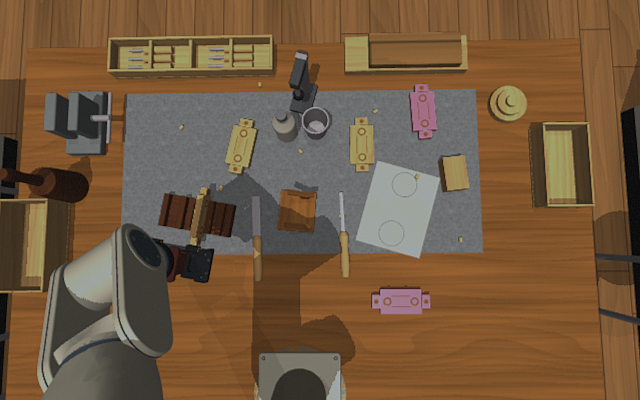

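The blank stands level in the third slot, with its top near 76 mm. The scene camera read 72.4, and it read the gauge's 30 mm top 3.4 mm low earlier; the top view gave about 76. Everything else is where it was and the gripper is clear.

```bash
python3 -c "
from workcell import ctrl
print(ctrl.close_job())"
```

```text
the job is handed in; nothing more can be done
None
```

The limewood blank from the sheet is standing fully home in the third slot (20 mm), the first that accepted it, and the job is handed in at about 22 s. I turned it on edge at the rest; the grip read about 17 mm thick.

- **Slots tried:** it was refused on the 8 mm slot (centre about 63 mm up, 46 N) and on the 14 mm slot (centre about 62 mm up, 47 N). It then went freely into the 20 mm slot down to the floor.
- **Last checks:** with the gripper clear, the blank stands level with its top near 76 mm, which matches home. By eye in the last views, the other blanks, pink look-alikes, tools, mug, glue and offcut are where they were.
- **Deviations:**
  - Turning it upright took three closings of the gripper; the first two left it leaning.
  - I pressed the two refusals harder than I meant to.
  - The tool drifted about 1.7° out of vertical during the moves.
  - The cameras disagreed by 2 to 3 mm on the gauge's position and on heights; I used the wrist and top views.
  - The blank's starting direction measured along the robot's x, not the room's y as the text says; I went by the images.

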